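Stand the gift box on the decorating turntable and set its speed lever

TASK

Take the grey eight-sided gift box that lies on its side in the carton and set it down, without dropping it, standing upright with its orange lid on top in the middle of the turntable's disc. Then, once it stands there on its own, swing the turntable's speed lever (yellow knob) round until it points in line with the red marker on the scale, and let go. Leave the red marker where it is and do not knock over or push away the cup, the jar, the green tin or the round grey box.

Things in the scene. Friction and masses are not known exactly. Their poses are not given: they have to be found in the camera images.
- giftbox: Closed rigid octagonal gift box, grey, 84 mm long, 54 mm across flats, 140 g; the last 23 mm at one end is the orange lid (same width, does not come off). Origin at its centre; +x runs along its length towards the lid end, so +x points up when it stands as wanted. It starts lying on one flat (its own z up) in the carton.
- carton: Open cardboard carton, fixed, outer 126 (its x) by 150 (its y) by 60 mm high, walls 4 mm, floor 4 mm. Origin at the centre of its underside. The gift box lies in it roughly along the carton's x.
- turntable: White decorating turntable, fixed, housing 200 (its x) by 305 (its y) mm, deck 56 mm above the table. Origin at the centre of its underside. Towards its -y a round metal disc, 116 mm across, top at 65 mm height, inside a blue splash rim (inner radius 66 mm, 5 mm thick, top at 90 mm height, 25 mm above the disc); towards its +y the speed lever on a black scale. Housing and disc do not turn.
- disc_centre (a point): Centre of the top of the turntable's disc.
- lever (a joint): Angle of the speed lever, rad, 0 to 2.6, upright hinge. At 0 it points to the turntable's own -x; it grows clockwise seen from above (through the turntable's +y, towards its +x). It is stiff and stays where it is left; the knob takes about 3 N to move.
- lever_knob (a point): On the axis of the lever's yellow knob, a cylinder 24 mm across and 40 mm tall standing on the lever arm, 70 mm from the hinge; this point is 25 mm above the knob's foot, 15 mm below its top. Its x axis points outwards along the lever.
- lever_pivot (a point): On the lever's and the marker's common upright hinge axis, on the scale.
- marker (a joint): Angle of the red marker on the scale, rad, measured as for the lever: the lever points in line with it when the two angles are equal. Stays by friction.
- marker_tip (a point): Inner tip of the red marker, 70 mm from the hinge, at scale height, below the knob's path; the marker reaches from 69 to 102 mm from the hinge, at most 65 mm above the table. Its x axis points outwards.
- cup: Empty clear plastic cup, bystander, 72 mm across the rim, 90 mm high, upright, loose. Origin at the centre of its underside.
- jar: Paint jar with red cap, bystander, 66 mm across, 80 mm high, loose. Origin at the centre of its underside.
- pot: Small green paint tin with a white cap, bystander, 52 mm across, 55 mm high, loose. Origin at the centre of its underside.
- roundbox: Round grey box with a wider lid, bystander, 104 mm across, 65 mm high, loose. Origin at the centre of its underside.
Things that resemble listed ones, but are neither listed nor needed, are in the scene too. What is shaped like the giftbox but blue or turquoise is not meant.

How it is judged:
By the outcome, as a careful person would: the job done as asked, in the order asked, and still so for the second after the job is handed in, with the robot touching nothing.
It also fails if it takes over 67 s, if anything falls off the work surface, if the arm or the gripper's body presses on something with over 40 N, if the wrist force passes 120 N, or if a joint passes its speed limit or range.

ROBOT

A 7-joint arm with a two-finger parallel gripper is mounted at the origin on the work surface. World frame = base frame: x ahead of the robot, y to its left, z up, the work surface at z = 0. Lengths are in m, angles in rad, forces in N, time in s.
With the tool pointing down it reaches from about 0.4 to 0.925 m from the base axis. Payload 4.1 kg.
Tool frame: the origin (TCP) lies at the very end of the fingers, on their centre line; the grasp point (between the pads) lies 19 mm behind it (ctrl.hold_point_z is the distance from the TCP to the grasp point, in m); z points along the fingers, y is the line along which they close (so a half turn about z gives the same grasp; the last joint's range is limited). The gripper opens to 85 mm and grips with 20 to 120 N. Pads are 22 mm wide; open, the fingers measure 114 mm over their backs; the gripper's body (76 mm by 85 mm) begins 54 mm behind the grasp point. The pads swing forward as they close: fully open they stand 13 mm farther back than shut.
Start: joints at [1.055, 0.398, 0.045, 1.537, -0.019, 1.207, -0.051], TCP at [0.263, -0.594, 0.231] pointing down, gripper open.
Joint ranges: [-2.82, 2.82], [-0.49, 2.23], [-1.37, 1.46], [0, 2.46], [-1.36, 4.5], [0.23, 2], [-2.94, 2.94]. Speed limits (rad/s): [2.57, 2.57, 3.14, 3.14, 3.14, 3.14, 3.14].

INTERFACE

Orientations are given as a unit quaternion [w, x, y, z].
In Python, from station import ctrl gives the robot as it stands.
- The arm moves only by the tool jog_arm, never from a script. Its arguments are lists of equal length, an entry for each row: "translation": the shift along the world's x, y, z each as a share of 0.025 m, from -1 to 1, a list of three; "rot": the turn, a rotation vector about the world's x, y, z each as a share of 90 degrees, from -1 to 1, a list of three; "fingers": the closure, from -1 (fully open) to 1 (shut). In form: {"translation": [[x, y, z], ...], "rot": [[wx, wy, wz], ...], "fingers": [fingers, ...]}. A call has 1 to 12 rows; each row shifts and turns the commanded pose from where the row before left it; what a row does not reach is not made up. A row lasts 1/12 s, in which the tool goes at most 41.7 mm and 7.16 degrees, less where a joint would pass 70% of its speed; a pose out of reach is approached as far as the arm can. A call with a number of a shift or a turn outside -1 to 1 is refused whole. A call with a gripper value outside its range is refused whole. The fingers move at their own pace and stop on an object; the grip force is fixed at half the most. Time passes only in rows, so rows that do not move let the fingers close. It gives the time, the measured TCP pose, the force, the opening and the grip force at its end, in the units of the state.
- ctrl.observe(): the state, without advancing time (a new reading comes with each control period).
- ctrl.read_camera(name): name is "side" or "top"; returns (picture, depth): 480x640x3 uint8, blue, green, red; 480x640 float32, m along the optical axis (not along the pixel's ray), 0 where there is no reading.
- ctrl.camera_info(name): a dict with "fx", "fy", "cx", "cy" (pixels), "extrinsics" (4x4, takes a point from world to camera coordinates). Camera axes: x right, y down, z forward; pixel columns grow to the right and rows downward; lengths in m; the calibration is good to about 2 mm. A picture is of the moment at which its call begins. camera_info takes no time and is no camera call.
- ctrl.close_job(): hands the job in; it is judged then, once.
Trained networks look in the newest picture that a camera, given by its name, has taken for a name from the list of things; names that differ only in an ending like _2 or _b are one class to them, and where a whole thing is asked for, a point or a joint stands for the part that bears it (a point fixed in the world has none). Each returns a list of dicts, best first, with "p" (0 to 1); they miss things now and then, are a little off and sometimes report something else, mostly with a low value. They report only what shows in the picture. A call takes as long as a camera call. They do not tell look-alikes from the thing itself.
- ctrl.boxes_of(camera, thing): "position" ([row, column] in pixels, amid what is visible of it).
- ctrl.tip_of(camera, thing): "position" ([row, column] in pixels: a listed point, or the origin of a listed thing).
The state is a dict: "clock": time; "qpos": joint angles; "dq": joint speeds; "effort": joint torques, N m; "tool_pos": TCP position; "ee_rot": TCP orientation; "force": force on the tool from outside, world axes, zero at the start; "ft_torque": the same for the moment, N m; "width": opening from 0.0 (shut) to 1.0 (fully open); "finger_force": force on a finger pad.
Only numpy, scipy, OpenCV 4.12 (cv2) and the standard library are available. Lean on these libraries where they do the work, as an engineer would, in place of code of your own. Each camera call takes 0.05 s, during which the arm holds its last target. There are 200 camera calls.

## Working session

There is one attempt and no reset: what is moved stays moved. The work goes in short steps, Python scripts to look and compute and a tool call to move; the robot and the scene stay as the last step left them, time stands still between calls to the robot, and variables do not carry over. Pictures are saved under pics/ and viewed, at most 10 in all, crops included, and the job is handed in when it is done.

Besides the shell and the picture viewer there is one more tool, called after "Emit:" as name(argument=value, ...), one argument or row to a line, values as JSON. jog_arm: Moves the arm, as the interface text tells. Its arguments: {"type":"object","properties":{"translation":{"type":"array"},"rot":{"type":"array"},"fingers":{"type":"array"}},"required":["translation","rot","fingers"]}

```bash
mkdir -p pics
cat > h.py <<'E'
from station import ctrl
import numpy as np, cv2
def w(cam,r,c,D,z=None):
    i=ctrl.camera_info(cam);E=np.array(i["extrinsics"]);R=E[:3,:3];t=E[:3,3]
    ray=np.array([(c-i["cx"])/i["fx"],(r-i["cy"])/i["fy"],1.])
    o=-R.T@t;d=R.T@ray
    if z is not None: return o+d*(z-o[2])/d[2]
    r0,c0=int(round(r)),int(round(c))
    p=D[max(0,r0-1):r0+2,max(0,c0-1):c0+2];p=p[p>0]
    return o+d*np.median(p) if len(p) else None
def cloud(cam,D):
    i=ctrl.camera_info(cam);E=np.array(i["extrinsics"]);R=E[:3,:3];t=E[:3,3]
    v,u=np.mgrid[0:480,0:640]
    P=np.stack([(u-i["cx"])/i["fx"]*D,(v-i["cy"])/i["fy"]*D,D],-1)
    W=(P-t)@R; W[D==0]=np.nan; return W
E
python3 - <<'E'
from h import *
np.set_printoptions(precision=3,suppress=True)
for cam in("top","side"):
    I,D=ctrl.read_camera(cam);cv2.imwrite(f"pics/{cam}0.png",I);np.save(f"{cam}0.npy",D)
    E=np.array(ctrl.camera_info(cam)["extrinsics"]);print(cam,-E[:3,:3].T@E[:3,3],E[2,:3])
    for n in["giftbox","carton","turntable","disc_centre","lever_knob","lever_pivot","marker_tip","cup","jar","pot","roundbox"]:
        for d in ctrl.tip_of(cam,n)[:3]:
            if d["p"]>.2:
                r,c=d["position"];print(n,round(d["p"],2),int(r),int(c),w(cam,r,c,D))
E
```

```text
top [0.272 0.167 1.231] [ 0.185  0.01  -0.983]
giftbox 0.98 164 239 [0.727 0.393 0.052]
giftbox 0.94 218 259 [0.569 0.331 0.058]
giftbox 0.87 344 274 [0.23  0.284 0.055]
carton 0.8 220 265 [0.561 0.316 0.057]
turntable 0.67 231 451 [ 0.532 -0.191  0.056]
disc_centre 0.73 227 485 [ 0.54  -0.283  0.066]
lever_knob 0.61 250 439 [ 0.469 -0.141  0.112]
lever_pivot 0.75 231 438 [ 0.529 -0.153  0.072]
marker_tip 0.4 218 416 [ 0.568 -0.098  0.063]
cup 0.59 286 360 [0.386 0.053 0.004]
pot 0.72 220 366 [0.565 0.037 0.054]
roundbox 0.83 164 339 [0.721 0.111 0.066]
roundbox 0.47 219 362 [0.566 0.048 0.052]
side [0.062 0.973 1.221] [ 0.29  -0.561 -0.776]
giftbox 0.79 291 180 [0.719 0.397 0.055]
giftbox 0.68 345 395 [0.219 0.305 0.053]
giftbox 0.64 435 231 [0.431 0.637 0.055]
carton 0.74 160 274 [ 0.749 -0.102  0.039]
carton 0.64 309 258 [0.541 0.345 0.028]
carton 0.49 254 370 [0.375 0.081 0.029]
turntable 0.92 170 358 [ 0.514 -0.151  0.058]
disc_centre 0.91 134 366 [ 0.553 -0.291  0.063]
lever_knob 0.55 164 375 [ 0.462 -0.136  0.113]
marker_tip 0.65 163 374 [ 0.465 -0.138  0.116]
marker_tip 0.47 175 330 [ 0.574 -0.098  0.059]
cup 0.83 252 372 [0.372 0.08  0.04 ]
jar 0.87 160 277 [ 0.743 -0.107  0.038]
pot 0.74 220 304 [0.575 0.054 0.029]
pot 0.56 218 238 [0.711 0.15  0.063]
pot 0.35 309 257 [0.544 0.347 0.031]
roundbox 0.78 219 238 [0.711 0.15  0.063]
```

View pics/top0.png

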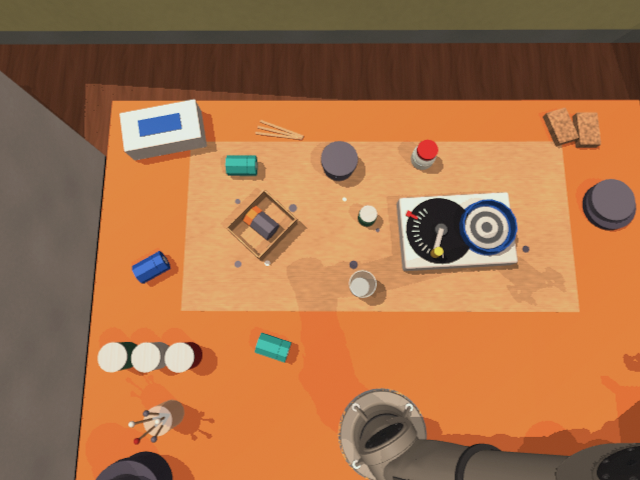

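View pics/side0.png

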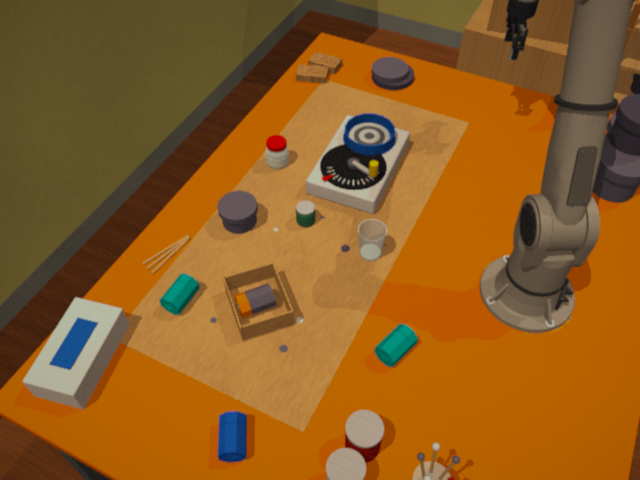

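The top view shows the grey box with its orange lid in the carton at about (row 221, col 262). Similarly shaped boxes are turquoise at (164,240) and (347,273) and blue at (267,151). Only the one in the carton is grey with an orange lid, so that one is meant. I'll check it in one enlarged crop and measure it at the same time.

Run:
```python
from h import *
np.set_printoptions(precision=4,suppress=True)
I=cv2.imread("pics/top0.png");D=np.load("top0.npy");S=cv2.imread("pics/side0.png");SD=np.load("side0.npy")
a=cv2.resize(I[185:265,220:310],None,fx=4.4,fy=4.4,interpolation=cv2.INTER_CUBIC)
b=cv2.resize(I[185:280,395:525],None,fx=3.3,fy=3.3,interpolation=cv2.INTER_CUBIC)
o=np.zeros((360,800,3),np.uint8);o[:min(352,a.shape[0]),:396]=a[:352,:396];b=b[:,:400];o[:b.shape[0],400:400+b.shape[1]]=b
cv2.imwrite("pics/crop1.png",o)
for im,d,cam in((I,D,"top"),(S,SD,"side")):
    W=cloud(cam,d)
    # gift box: points inside carton well off floor
    m=(np.abs(W[...,0]-.56)<.05)&(np.abs(W[...,1]-.325)<.05)&(W[...,2]>.045)
    hsv=cv2.cvtColor(im,cv2.COLOR_BGR2HSV)
    def blob(name,cx,cy,rad,zlo,zhi,f):
        mm=(np.hypot(W[...,0]-cx,W[...,1]-cy)<rad)&(W[...,2]>zlo)&(W[...,2]<zhi)&f
        P=W[mm]
        if len(P)<3: print(cam,name,"none");return
        xy=P[:,:2]; u,s,v=np.linalg.svd(xy-xy.mean(0),full_matrices=False)
        print(cam,name,len(P),"mean",P.mean(0),"z95",np.percentile(P[:,2],95),"dir",v[0],"mid",(xy.min(0)+xy.max(0))/2,np.ptp(xy@v.T,axis=0))
    h,s,v=hsv[...,0].astype(int),hsv[...,1],hsv[...,2]
    red=((h<6)|(h>174))&(s>180)&(v>90)
    yel=(h>22)&(h<35)&(s>150)&(v>100)
    blue=(h>100)&(h<125)&(s>150)
    orange=(h>5)&(h<18)&(s>215)
    grey=(s<110)
    blob("gift grey top",.555,.325,.06,.053,.07,grey)
    blob("gift orange",.565,.34,.05,.045,.07,orange)
    blob("rim",.54,-.285,.1,.083,.1,blue)
    blob("knob",.465,-.14,.05,.095,.13,yel)
    blob("knobtop",.465,-.14,.05,.108,.13,yel)
    blob("marker",.575,-.1,.08,.055,.08,red)
    E=(W[...,2]>.04)&(W[...,2]<.066)&(np.abs(W[...,0]-.54)<.13)&(np.abs(W[...,1]+.19)<.18)&(s<90)&(v>110)
    P=W[E][:,:2].astype(np.float32);r=cv2.minAreaRect(P);print(cam,"turntable",r)
    C=(W[...,2]>.053)&(W[...,2]<.068)&(np.hypot(W[...,0]-.56,W[...,1]-.325)<.12)&(s>60)
    print(cam,"carton",cv2.minAreaRect(W[C][:,:2].astype(np.float32)))
```

```text
top gift grey top 261 mean [0.5532 0.3199 0.0575] z95 0.06169327398256576 dir [-0.6307 -0.776 ] mid [0.5519 0.3197] [0.0621 0.0409]
top gift orange none
top rim 260 mean [ 0.5438 -0.2814  0.0883] z95 0.0929531702918121 dir [-0.9515  0.3075] mid [ 0.5412 -0.2834] [0.1415 0.1405]
top knob 65 mean [ 0.4684 -0.1392  0.1122] z95 0.11645805025039246 dir [-0.2835  0.959 ] mid [ 0.468  -0.1395] [0.0235 0.0213]
top knobtop 61 mean [ 0.4682 -0.1398  0.1127] z95 0.1165080605271498 dir [ 0.545  -0.8385] mid [ 0.468  -0.1395] [0.0231 0.0204]
top marker 41 mean [ 0.5769 -0.0831  0.0629] z95 0.06697671129171741 dir [-0.4979 -0.8672] mid [ 0.5779 -0.085 ] [0.0313 0.0132]
top turntable ((0.5380047559738159, -0.20973604917526245), (0.20104394853115082, 0.30555459856987), 3.416002035140991)
top carton ((0.5551706552505493, 0.32611504197120667), (0.12790389358997345, 0.15049265325069427), 47.088077545166016)
side gift grey top 292 mean [0.552  0.3207 0.0577] z95 0.061757240682207844 dir [0.6273 0.7788] mid [0.5517 0.321 ] [0.059  0.0401]
side gift orange 132 mean [0.5755 0.3576 0.053 ] z95 0.06005279869648069 dir [-0.8044  0.5941] mid [0.5804 0.3532] [0.0554 0.0239]
side rim 177 mean [ 0.5346 -0.2705  0.0874] z95 0.09325504589445774 dir [-0.194  0.981] mid [ 0.5412 -0.2834] [0.146  0.1385]
side knob 49 mean [ 0.4687 -0.1394  0.1128] z95 0.11728528778290032 dir [-0.4292  0.9032] mid [ 0.4686 -0.141 ] [0.0247 0.0216]
side knobtop 47 mean [ 0.4689 -0.1391  0.113 ] z95 0.1173174229353553 dir [-0.5566  0.8308] mid [ 0.4686 -0.14  ] [0.0255 0.0212]
side marker 38 mean [ 0.5774 -0.0849  0.0628] z95 0.06712549094088478 dir [0.3014 0.9535] mid [ 0.5795 -0.0835] [0.0319 0.0222]
side turntable ((0.53852379322052, -0.20886239409446716), (0.2021532654762268, 0.31107234954833984), 3.4485983848571777)
side carton ((0.5548797845840454, 0.325273722410202), (0.1267779916524887, 0.1557314097881317), 47.22382354736328)
```

View pics/crop1.png

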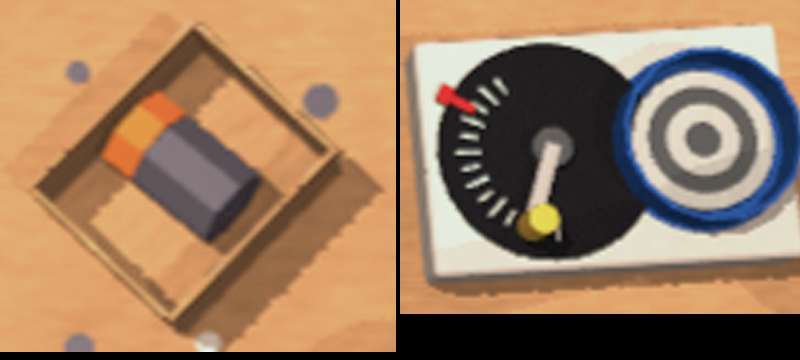

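The crop confirms the target: the box in the carton is grey with an orange lid, and its lid end points up-left, toward world +x+y. The lever knob is at lower left (row 250, col 439) and the red marker at upper left (row 217, col 412). I'll start moving and record joint and pose pairs so I can plan reach.

```bash
cat > log.py <<'E'
from h import *
import json
o=ctrl.observe();d={k:np.array(o[k]).tolist() for k in("clock","qpos","tool_pos","ee_rot","force","width")}
open("log.jsonl","a").write(json.dumps(d)+"\n")
print({k:np.round(v,3).tolist() for k,v in d.items()})
E
python3 log.py
```

```text
{'clock': 1.2, 'qpos': [1.055, 0.398, 0.045, 1.537, -0.019, 1.207, -0.051], 'tool_pos': [0.263, -0.594, 0.231], 'ee_rot': [0.0, 0.978, 0.207, 0.0], 'force': [0.424, 0.139, -0.764], 'width': 1.002}
```

Emit:
jog_arm(
  translation=[
    [0,1,1],
    [0,1,1],
    [0.3,1,1],
    [0.3,1,0],
    [0.3,1,0],
    [0.3,1,0],
    [0.3,1,0],
    [0.3,1,0],
    [0.3,1,0],
    [0.3,1,0],
    [0.3,1,0],
    [0.3,1,0],
  ],
  rot=[
    [0,0,0],
    [0.05,0,0.05],
    [0.05,0,0.05],
    [0.05,0,0.05],
    [0.05,0,0.05],
    [0.05,0,0.05],
    [0,0,0.05],
    [0,0,0.05],
    [0,0,0.05],
    [0,0,0.05],
    [0,0,0],
    [0,0,0],
  ],
  fingers=[-1,-1,-1,-1,-1,-1,-1,-1,-1,-1,-1,-1],
)

```text
clock: 2.2
tool_pos: [0.3389, -0.2928, 0.3064]
ee_rot: [-0.193, 0.829, 0.525, 0.01]
force: [0.4, 0.5, 1.4]
width: 1.002
finger_force: 0.0
```

```bash
python3 log.py
```

```text
{'clock': 2.2, 'qpos': [0.881, 0.227, -0.201, 1.659, -0.097, 1.624, 0.249], 'tool_pos': [0.339, -0.293, 0.306], 'ee_rot': [-0.193, 0.829, 0.525, 0.01], 'force': [0.39, 0.496, 1.397], 'width': 1.002}
```

Emit:
jog_arm(
  translation=[
    [0.3,1,0],
    [0.3,1,0],
    [0.3,1,0],
    [0.3,1,0],
    [0.3,1,0],
    [0.3,1,0],
    [0.3,1,0],
    [0.3,1,0],
    [0.3,1,0],
    [0.3,1,0],
    [0.3,1,0],
    [0.3,1,0],
  ],
  rot=[
    [-0.05,-0.05,0],
    [-0.05,-0.05,0],
    [-0.05,-0.05,0],
    [-0.05,-0.05,0],
    [-0.05,-0.05,0],
    [0,-0.05,0],
    [0,-0.05,0],
    [0,-0.05,0],
    [0,-0.05,0],
    [0,0,0],
    [0,0,0],
    [0,0,0],
  ],
  fingers=[-1,-1,-1,-1,-1,-1,-1,-1,-1,-1,-1,-1],
)

```text
clock: 3.2
tool_pos: [0.4278, 0.007, 0.3064]
ee_rot: [0.161, 0.812, 0.526, 0.198]
force: [1.6, 0.4, 0.9]
width: 1.002
finger_force: 0.0
```

```bash
python3 log.py
```

```text
{'clock': 3.2, 'qpos': [0.677, -0.452, -0.631, 2.24, -0.318, 0.771, -0.223], 'tool_pos': [0.428, 0.007, 0.306], 'ee_rot': [0.161, 0.812, 0.526, 0.198], 'force': [1.568, 0.38, 0.851], 'width': 1.002}
```

Emit:
jog_arm(
  translation=[
    [0.5,1,0],
    [0.5,1,0],
    [0.5,1,0],
    [0.5,1,0],
    [0,1,0],
    [0,1,0],
    [0,1,0],
    [0,1,0],
    [0,1,0],
    [0,1,0],
  ],
  rot=[
    [0,0.05,0],
    [0,0.05,0],
    [0,0.05,0],
    [0,0.05,0],
    [0,0.05,0],
    [0,0.05,0],
    [0,0.05,0],
    [0,0.05,0],
    [0,0.05,0],
    [0,0,0],
  ],
  fingers=[-1,-1,-1,-1,-1,-1,-1,-1,-1,-1],
)

```text
clock: 4.03
tool_pos: [0.4808, 0.2531, 0.3031]
ee_rot: [-0.032, 0.831, 0.547, -0.095]
force: [0.5, -1.2, -0.9]
width: 0.999
finger_force: 0.0
```

```bash
python3 log.py
```

```text
{'clock': 4.033, 'qpos': [0.305, 0.509, -1.203, 1.527, 0.353, 1.593, -1.32], 'tool_pos': [0.481, 0.253, 0.303], 'ee_rot': [-0.032, 0.831, 0.547, -0.095], 'force': [0.464, -1.18, -0.902], 'width': 0.999}
```

```bash
cat > kin.py <<'E'
import numpy as np, json, itertools
from scipy.spatial.transform import Rotation as R
from scipy.optimize import least_squares
AX=["z","y","z","y","z","y","z"]
def load():
    L=[json.loads(l) for l in open("log.jsonl")]
    return [(np.array(d["qpos"]),np.array(d["tool_pos"]),R.from_quat(np.roll(d["ee_rot"],-1))) for d in L]
def fkR(q,s):
    out=[R.identity()]
    for a,qi,si in zip(AX,q,s): out.append(out[-1]*R.from_euler(a,si*qi))
    return out
def fit():
    L=load();best=None
    for s in itertools.product([1,-1],repeat=7):
        A=[fkR(q,s)[-1].inv()*r for q,p,r in L]
        m=R.concatenate(A).mean(); e=max((m.inv()*a).magnitude() for a in A)
        if best is None or e<best[0]: best=(e,s,m)
    e,s,m=best
    M=[];b=[]
    for q,p,r in L:
        f=fkR(q,s);M.append(np.hstack([x.as_matrix() for x in f]));b.append(p)
    M=np.vstack(M);b=np.hstack(b)
    lam=1e-3; t=np.linalg.solve(M.T@M+lam**2*np.eye(24),M.T@b)
    return e,s,m,t.reshape(8,3),np.abs(M@t-b).max()
if __name__=="__main__":
    e,s,m,t,r=fit();np.set_printoptions(precision=4,suppress=True)
    print(e,s,m.as_euler("xyz",degrees=True),r);print(t)
E
python3 kin.py
```

```text
5.854573985231791e-16 (-1, 1, -1, 1, -1, 1, -1) [-0. -0. 90.] 5.45559478482005e-07
[[-0.0828 -0.0207  0.0647]
 [ 0.0913 -0.039   0.0647]
 [-0.0642 -0.039   0.144 ]
 [ 0.0719  0.004   0.144 ]
 [-0.0887  0.004   0.1971]
 [-0.0644 -0.0203  0.1971]
 [ 0.049  -0.0203  0.0816]
 [-0.0726  0.1562  0.0816]]
```

Run:
```python
from kin import *
np.set_printoptions(precision=4,suppress=True)
e,s,m,_,_=fit();L=load()
def tryf(cols):
    M=[];b=[]
    for q,p,r in L:
        F=np.hstack([x.as_matrix() for x in fkR(q,s)]);M.append(F[:,cols]);b.append(p)
    M=np.vstack(M);b=np.hstack(b);t,_,rk,_=np.linalg.lstsq(M,b,rcond=None);print(cols,t,rk,np.abs(M@t-b).max())
z=[2,8,14,20]
tryf(z)
tryf([3]+z);tryf(z+[6,12]);tryf(z+[9,12]);tryf(z+[3,9,12,18]);tryf(z+[4,10,16]);tryf(z+[9,12,18]);tryf(z+[3,6,9,12,15,18])
```

```text
[2, 8, 14, 20] [0.2327 0.5268 0.471  0.3201] 4 0.04192467956619483
[3, 2, 8, 14, 20] [0.048  0.2418 0.4857 0.4355 0.2999] 5 0.036890524197658425
[2, 8, 14, 20, 6, 12] [0.2494 0.4949 0.4441 0.2996 0.0424 0.0075] 6 0.036537964861396766
[2, 8, 14, 20, 9, 12] [ 0.193   0.4836  0.4609  0.291  -0.0001 -0.0533] 6 0.04494965091951251
[2, 8, 14, 20, 3, 9, 12, 18] [ 0.2714  0.5095  0.416   0.3155  0.0565  0.0172  0.0435 -0.0051] 8 0.03917636049878048
[2, 8, 14, 20, 4, 10, 16] [ 0.256   0.5229  0.477   0.3374 -0.012  -0.0304 -0.0004] 7 7.771561172376096e-16
[2, 8, 14, 20, 9, 12, 18] [ 0.1831  0.4799  0.4543  0.2926 -0.0506 -0.0619 -0.0557] 7 0.036317717773634316
[2, 8, 14, 20, 3, 6, 9, 12, 15, 18] [ 0.1257  0.5096  0.5286  0.3141 -0.0771  0.0973 -0.1129  0.0093 -0.1521
 -0.006 ] 10 0.04180413146231121
```

```bash
cat >> kin.py <<'E'
S=(-1,1,-1,1,-1,1,-1);C=R.from_euler("z",90,degrees=True)
COL=[2,8,14,20,4,10,16]
def _t():
    M=[];b=[]
    for q,p,r in load()[:4]:
        M.append(np.hstack([x.as_matrix() for x in fkR(q,S)])[:,COL]);b.append(p)
    return np.linalg.lstsq(np.vstack(M),np.hstack(b),rcond=None)[0]
TT=_t()
LO=np.array([-2.82,-.49,-1.37,0,-1.36,.23,-2.94]);HI=np.array([2.82,2.23,1.46,2.46,4.5,2,2.94])
def fk(q):
    f=fkR(q,S);return np.hstack([x.as_matrix() for x in f])[:,COL]@TT,f[-1]*C
def err(q,p,r):
    a,b=fk(q);return np.r_[(a-p)*5,(r.inv()*b).as_rotvec()]
def ik(p,r,q0,reg=.01):
    q0=np.clip(q0,LO+.03,HI-.03)
    o=least_squares(lambda q:np.r_[err(q,p,r),reg*(q-q0)],q0,bounds=(LO+.02,HI-.02))
    return o.x,np.linalg.norm(err(o.x,p,r))
def rot(y,z): return R.from_matrix(np.array([np.cross(y,z),y,z]).T)
UP=np.array([0,0,1.]);DISC=np.array([.5412,-.2834,.065])
def place(h,t,sg,d,lift=0):
    hv=np.array([np.cos(h),np.sin(h),0]);z=np.cos(t)*hv-np.sin(t)*UP
    return DISC+UP*(.042+d+lift)+.019*z, rot(sg*np.cross(UP,hv),z)
def grasp(c,ang,t,sg,d,lift=0):
    a=np.array([np.cos(ang),np.sin(ang),0]);z=-np.cos(t)*UP-np.sin(t)*a
    return np.array(c)+a*d+UP*lift+.019*z, rot(sg*np.cross(UP,a),z)
E
python3 - <<'E'
from kin import *
np.set_printoptions(precision=2,suppress=True)
rng=np.random.default_rng(0)
qc=load()[-1][0]
for t in np.radians([20,35,45]):
  for sg in(1,-1):
    g=grasp([.56,.329,.036],np.radians(51),t,sg,.01); q,e=ik(*g,qc);print("G",np.degrees(t),sg,q,round(e,3))
    for hd in range(-180,180,30):
        best=None
        for k in range(10):
            x,e=ik(*place(np.radians(hd),t,sg,.01),LO+(HI-LO)*rng.random(7),.001)
            if e<.02:
                dd=np.abs(x-q).max()
                if best is None or dd<best[0]: best=(dd,x)
        if best: print("  P",hd,round(best[0],2),best[1])
E
```

```text
G 20.0 1 [ 0.    1.17 -1.25  1.38  0.98  1.69  1.21] 0.0
  P -150 2.31 [ 0.18  1.02 -0.11  1.25  0.7   1.98 -1.11]
  P -120 1.93 [-0.46  0.99  0.66  1.63  0.54  1.31 -0.73]
  P -90 2.26 [-0.84  1.08  1.01  2.02  0.64  0.64 -0.68]
  P -60 1.92 [ 1.01  1.17 -1.32  2.32  2.33  1.98 -0.72]
  P 0 2.1 [ 1.84  1.2  -1.35  2.36  3.08  0.43 -0.23]
  P 30 3.35 [ 0.15  1.09  1.04  2.08  4.33  1.98 -2.08]
  P 60 3.36 [ 0.86  0.83  0.02  1.68 -1.09  1.5  -2.15]
  P 90 3.22 [ 0.56  1.03  0.37  1.31 -0.97  1.98 -2.01]
G 20.0 -1 [-0.15  0.96 -0.85  1.38  0.67  1.48 -1.77] 0.0
  P -150 3.8 [ 0.18  1.02 -0.11  1.25  0.7   1.98  2.03]
  P -120 3.74 [ 0.42  0.96 -0.68  1.61  1.25  1.98  1.97]
  P -90 2.24 [-0.98  1.51  1.39  2.02 -0.39  0.53 -2.92]
  P -60 2.37 [-0.99  1.35  1.26  2.36  3.05  0.28  0.15]
  P 0 2.96 [-0.21  1.38  1.28  2.41  3.63  1.98  0.57]
  P 30 2.82 [ 1.36  0.74 -0.56  2.05 -1.34  0.88  1.06]
  P 60 2.54 [ 1.24  0.89 -0.52  1.67 -0.79  1.26  0.78]
  P 90 1.99 [ 1.38  1.4  -1.32  1.28  0.14  1.64  0.22]
G 35.0 1 [-0.14  1.26 -1.19  1.15  0.94  1.96  1.26] 0.0
  P -180 2.4 [-0.18  1.3
[... 2057 characters left out ...]
.65  1.98 -1.7 ] 0.0
  P -180 3.19 [ 0.71  1.01 -0.79  1.2   0.64  1.98  1.49]
  P -150 3.48 [ 0.68  0.96 -0.89  1.4   0.93  1.92  1.78]
  P -120 2.2 [-0.69  1.31  1.44  1.71 -0.56  1.13 -2.92]
  P -90 1.94 [-0.79  0.93  1.19  2.   -0.11  0.55 -2.92]
  P -60 4.13 [ 0.24  0.36 -0.15  2.22  1.55  0.66  2.43]
  P -30 3.01 [-0.09  0.33  0.5   2.35  3.2   0.28  1.31]
  P 0 2.03 [ 1.69  0.76 -1.33  2.23  1.69  0.25 -2.46]
  P 30 2.07 [ 1.73  0.95 -1.35  2.    0.4   0.51 -0.66]
  P 60 1.93 [ 1.59  1.08 -1.32  1.71  0.28  1.01 -0.16]
  P 90 2.1 [ 1.26  0.97 -0.97  1.44  0.05  1.4   0.4 ]
  P 120 2.16 [ 1.17  1.26 -1.35  1.22  0.51  1.87  0.46]
  P 150 2.74 [ 0.88  1.09 -0.94  1.13  0.46  1.98  1.04]
```

```bash
cat > to.py <<'E'
import sys
from kin import *
from station import ctrl
np.set_printoptions(precision=3,suppress=True)
def to(p,r):
    o=ctrl.observe();r0=R.from_quat(np.roll(o["ee_rot"],-1))
    print("clock",o["clock"],"q",np.array(o["qpos"]),"F",np.array(o["force"]),"w",o["width"],"ff",o["finger_force"])
    print("shift shares",(p-np.array(o["tool_pos"]))/.025,"rot shares",(r*r0.inv()).as_rotvec()/(np.pi/2))
GA=dict(c=[.5598,.3292,.033],ang=np.radians(51),t=np.radians(25),sg=-1,d=.01)
E
python3 - <<'E'
from to import *
to(*grasp(**GA,lift=.12))
q=load()[-1][0]
for l in(.12,0):
    q,e=ik(*grasp(**GA,lift=l),q);print(q,e)
for lift in (.1,0):
  for h in(55,65,75):
    print(h,*ik(*place(np.radians(h),GA["t"],-1,.01,lift),[1.24,.89,-.52,1.67,-.5,1.26,.6]))
E
```

```text
clock 4.0333 q [ 0.305  0.509 -1.203  1.527  0.353  1.593 -1.32 ] F [ 0.464 -1.18  -0.902] w 0.9991730137208963 ff 0.0
shift shares [ 3.208  3.105 -6.693] rot shares [-0.222  0.018 -0.151]
[-0.178  0.888 -0.888  1.247  0.608  1.735 -1.722] 0.00011655950519307752
[-0.188  1.009 -0.844  1.311  0.676  1.58  -1.762] 2.1883555541388452e-05
55 [ 1.344  0.692 -0.65   1.722 -0.777  1.208  0.585] 4.689975809087309e-05
65 [ 1.286  0.757 -0.643  1.598 -0.664  1.353  0.571] 1.1114344768872711e-05
75 [ 1.221  0.819 -0.637  1.476 -0.567  1.5    0.573] 3.908018001103283e-05
55 [ 1.333  0.848 -0.637  1.741 -0.732  1.095  0.689] 5.8090271802352314e-05
65 [ 1.27   0.896 -0.618  1.617 -0.616  1.249  0.666] 1.5599162447708633e-05
75 [ 1.203  0.946 -0.606  1.495 -0.517  1.401  0.662] 3.546549108189615e-05
```

Emit:
jog_arm(
  translation=[
    [0.4,0.39,0],
    [0.4,0.39,0],
    [0.4,0.39,-0.7],
    [0.4,0.39,-1],
    [0.4,0.39,-1],
    [0.4,0.39,-1],
    [0.4,0.39,-1],
    [0.4,0.39,-1],
    [0,0,-1],
    [0,0,0],
  ],
  rot=[
    [-0.037,0.003,-0.025],
    [-0.037,0.003,-0.025],
    [-0.037,0.003,-0.025],
    [-0.037,0.003,-0.025],
    [-0.037,0.003,-0.025],
    [-0.037,0.003,-0.025],
    [0,0,0],
    [0,0,0],
    [0,0,0],
    [0,0,0],
  ],
  fingers=[-1,-1,-1,-1,-1,-1,-1,-1,-1,-1],
)

```text
clock: 4.87
tool_pos: [0.5565, 0.3297, 0.1324]
ee_rot: [0.097, 0.879, 0.423, -0.198]
force: [-0.4, -1.3, -1.0]
width: 1.004
finger_force: 0.0
```

Run:
```python
from to import *
to(*grasp(**GA,lift=.12)); to(*grasp(**GA))
```

```text
clock 4.8667 q [-0.178  0.89  -0.892  1.26   0.614  1.735 -1.726] F [-0.354 -1.324 -0.974] w 1.003797900179016 ff 0.0
shift shares [0.181 0.042 0.135] rot shares [ 0.005 -0.001 -0.005]
clock 4.8667 q [-0.178  0.89  -0.892  1.26   0.614  1.735 -1.726] F [-0.354 -1.324 -0.974] w 1.003797900179016 ff 0.0
shift shares [ 0.181  0.042 -4.665] rot shares [ 0.005 -0.001 -0.005]
```

Emit:
jog_arm(
  translation=[
    [0.18,0.04,0],
    [0,0,-0.6],
    [0,0,-0.6],
    [0,0,-0.6],
    [0,0,-0.6],
    [0,0,-0.6],
    [0,0,0],
  ],
  rot=[
    [0.005,0,-0.005],
    [0,0,0],
    [0,0,0],
    [0,0,0],
    [0,0,0],
    [0,0,0],
    [0,0,0],
  ],
  fingers=[-1,-1,-1,-1,-1,-1,-1],
)

```text
clock: 5.45
tool_pos: [0.5609, 0.3305, 0.0593]
ee_rot: [0.093, 0.881, 0.421, -0.195]
force: [0.1, -0.5, -0.4]
width: 0.994
finger_force: 0.0
```

Emit:
jog_arm(
  translation=[
    [0,0,-0.4],
    [0,0,-0.4],
    [0,0,-0.4],
    [0,0,-0.4],
    [0,0,0],
  ],
  rot=[
    [0,0,0],
    [0,0,0],
    [0,0,0],
    [0,0,0],
    [0,0,0],
  ],
  fingers=[-1,-1,-1,-1,-1],
)

```text
clock: 5.87
tool_pos: [0.5614, 0.3313, 0.0208]
ee_rot: [0.092, 0.881, 0.421, -0.194]
force: [-0.7, -0.5, -0.2]
width: 0.999
finger_force: 0.0
```

Run:
```python
from to import *
from h import *
to(*grasp(**GA))
o=[]
for c,(a,b,d,e) in(("top",(180,270,205,325)),("side",(200,350,170,370))):
    I,_=ctrl.read_camera(c);o.append(cv2.resize(I[a:b,d:e],(400,300),interpolation=cv2.INTER_CUBIC))
cv2.imwrite("pics/g1.png",np.hstack(o))
```

```text
clock 5.8667 q [-0.184  1.004 -0.852  1.31   0.677  1.585 -1.762] F [-0.692 -0.535 -0.172] w 0.9986414438712906 ff 0.0
shift shares [-0.015 -0.022 -0.201] rot shares [-0.002  0.001 -0.   ]
```

View pics/g1.png

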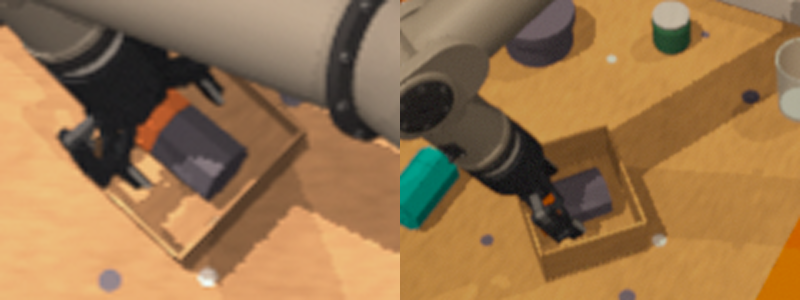

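Both views show the fingers on either side of the box near its lid, with no contact forces. I'll lower a little, close and lift.

Emit:
jog_arm(
  translation=[
    [0,0,-0.2],
    [0,0,0],
    [0,0,0],
    [0,0,0],
    [0,0,0],
    [0,0,0],
    [0,0,0],
    [0,0,0],
    [0,0,0],
    [0,0,0],
  ],
  rot=[
    [0,0,0],
    [0,0,0],
    [0,0,0],
    [0,0,0],
    [0,0,0],
    [0,0,0],
    [0,0,0],
    [0,0,0],
    [0,0,0],
    [0,0,0],
  ],
  fingers=[-1,1,1,1,1,1,1,1,1,1],
)

```text
clock: 6.8
tool_pos: [0.5627, 0.3327, 0.0189]
ee_rot: [0.092, 0.882, 0.421, -0.192]
force: [1.9, 0.5, 5.2]
width: 0.62
finger_force: 65.4
```

Emit:
jog_arm(
  translation=[
    [0,0,0.3],
    [0,0,0.5],
    [0,0,0.7],
    [0,0,0.7],
    [0,0,0.7],
    [0,0,0.7],
    [0,0,0.7],
    [0,0,0.7],
    [0,0,0.7],
    [0,0,0.7],
    [0,0,0.7],
    [0,0,0.7],
  ],
  rot=[
    [0,0,0],
    [0,0,0],
    [0,0,0],
    [0,0,0],
    [0,0,0],
    [0,0,0],
    [0,0,0],
    [0,0,0],
    [0,0,0],
    [0,0,0],
    [0,0,0],
    [0,0,0],
  ],
  fingers=[1,1,1,1,1,1,1,1,1,1,1,1],
)

```text
clock: 7.8
tool_pos: [0.5622, 0.3322, 0.2152]
ee_rot: [0.092, 0.882, 0.421, -0.192]
force: [0.8, -0.2, -0.4]
width: 0.622
finger_force: 64.9
```

Run:
```python
from to import *
to(*place(np.radians(65),GA["t"],-1,.01,.12))
o=ctrl.observe();q=np.array(o["qpos"]);P0=np.array(o["tool_pos"]);R0=R.from_quat(np.roll(o["ee_rot"],-1))
P1,R1=place(np.radians(65),GA["t"],-1,.01,.12)
v=(R1*R0.inv()).as_rotvec()
# trial: move TCP straight / rotate linearly
for k in range(1,11):
    a=k/10; p=P0+(P1-P0)*a; p[2]=max(p[2],.25) if k<10 else p[2]
    q,e=ik(p,R.from_rotvec(v*a)*R0,q,.05);print(q,round(e,3),p)
```

```text
clock 7.8 q [-0.18   0.826 -0.916  1.17   0.578  1.848 -1.695] F [ 0.783 -0.245 -0.419] w 0.6222201434574648 ff 64.94915288712946
shift shares [ -0.548 -24.001   0.55 ] rot shares [ 0.846 -0.529  0.122]
[ 0.033  0.673 -0.996  1.346  0.532  1.689 -1.6  ] 0.002 [0.561 0.272 0.25 ]
[ 0.281  0.557 -1.077  1.525  0.476  1.48  -1.471] 0.002 [0.559 0.212 0.25 ]
[ 0.565  0.467 -1.175  1.667  0.392  1.285 -1.29 ] 0.002 [0.558 0.152 0.25 ]
[ 0.883  0.435 -1.309  1.772  0.298  1.129 -1.075] 0.003 [0.557 0.092 0.25 ]
[ 1.139  0.416 -1.35   1.837  0.129  1.01  -0.776] 0.003 [0.555 0.032 0.25 ]
[ 1.328  0.459 -1.35   1.862 -0.026  0.962 -0.481] 0.002 [ 0.554 -0.028  0.25 ]
[ 1.463  0.575 -1.35   1.845 -0.101  0.975 -0.264] 0.001 [ 0.553 -0.088  0.25 ]
[ 1.55   0.734 -1.35   1.788 -0.119  1.031 -0.117] 0.001 [ 0.551 -0.148  0.25 ]
[ 1.597  0.892 -1.337  1.695 -0.132  1.123 -0.001] 0.001 [ 0.55  -0.208  0.25 ]
[ 1.611  1.066 -1.307  1.582 -0.133  1.224  0.106] 0.001 [ 0.548 -0.268  0.229]
```

Emit:
jog_arm(
  translation=[
    [0,-0.3,0.8],
    [0,-0.6,0.8],
    [0,-1,0.3],
    [0,-1,0],
    [0,-1,0],
    [0,-1,0],
    [0,-1,0],
    [0,-1,0],
    [0,-1,0],
    [0,-1,0],
    [0,-1,0],
    [0,-1,0],
  ],
  rot=[
    [0,0,0],
    [0.0353,-0.022,0.005],
    [0.0353,-0.022,0.005],
    [0.0353,-0.022,0.005],
    [0.0353,-0.022,0.005],
    [0.0353,-0.022,0.005],
    [0.0353,-0.022,0.005],
    [0.0353,-0.022,0.005],
    [0.0353,-0.022,0.005],
    [0.0353,-0.022,0.005],
    [0.0353,-0.022,0.005],
    [0.0353,-0.022,0.005],
  ],
  fingers=[1,1,1,1,1,1,1,1,1,1,1,1],
)

```text
clock: 8.8
tool_pos: [0.5617, 0.0585, 0.2616]
ee_rot: [-0.091, 0.87, 0.471, 0.114]
force: [0.4, 0.9, -0.9]
width: 0.618
finger_force: 64.8
```

Run:
```python
from to import *
to(*place(np.radians(65),GA["t"],-1,.01,.12))
```

```text
clock 8.8 q [ 1.023  0.4   -1.315  1.79   0.174  1.068 -0.884] F [ 0.4    0.867 -0.937] w 0.6177790377267068 ff 64.78345494288078
shift shares [ -0.53  -13.053  -1.307] rot shares [ 0.457 -0.286  0.067]
```

Emit:
jog_arm(
  translation=[
    [-0.05,-1,0],
    [-0.05,-1,0],
    [-0.05,-1,0],
    [-0.05,-1,0],
    [-0.05,-1,0],
    [-0.05,-1,0],
    [-0.05,-1,0],
    [-0.05,-1,0],
    [-0.05,-1,0],
    [-0.05,-1,0],
    [-0.03,-1,0],
    [0,-1,0],
  ],
  rot=[
    [0.038,-0.024,0.0056],
    [0.038,-0.024,0.0056],
    [0.038,-0.024,0.0056],
    [0.038,-0.024,0.0056],
    [0.038,-0.024,0.0056],
    [0.038,-0.024,0.0056],
    [0.038,-0.024,0.0056],
    [0.038,-0.024,0.0056],
    [0.038,-0.024,0.0056],
    [0.038,-0.024,0.0056],
    [0.038,-0.024,0.0056],
    [0.038,-0.024,0.0056],
  ],
  fingers=[1,1,1,1,1,1,1,1,1,1,1,1],
)

```text
clock: 9.8
tool_pos: [0.5484, -0.2428, 0.2608]
ee_rot: [-0.287, 0.711, 0.454, 0.454]
force: [0.6, -0.9, -0.5]
width: 0.621
finger_force: 64.8
```

Emit:
jog_arm(
  translation=[
    [0,-0.6,-0.5],
    [0,0,0],
    [0,0,0],
  ],
  rot=[
    [0,0,0],
    [0,0,0],
    [0,0,0],
  ],
  fingers=[1,1,1],
)

```text
clock: 10.05
tool_pos: [0.5488, -0.2554, 0.2478]
ee_rot: [-0.288, 0.712, 0.454, 0.453]
force: [0.4, 1.0, -0.3]
width: 0.62
finger_force: 64.9
```

Run:
```python
from to import *
from h import *
to(*place(np.radians(65),GA["t"],-1,.01,.12))
o=[]
for c,(a,b,d,e) in(("top",(150,300,390,590)),("side",(40,190,280,480))):
    I,D=ctrl.read_camera(c);o.append(cv2.resize(I[a:b,d:e],(400,300),interpolation=cv2.INTER_CUBIC))
    W=cloud(c,D);hsv=cv2.cvtColor(I,cv2.COLOR_BGR2HSV);h,s,v=[hsv[...,i].astype(int) for i in range(3)]
    m=(h>4)&(h<19)&(s>190)&(v>90)&(np.hypot(W[...,0]-.541,W[...,1]+.283)<.09)&(W[...,2]>.12)
    P=W[m]
    if len(P)>5: print(c,len(P),P.mean(0),P.min(0),P.max(0)); t=P[P[:,2]>np.percentile(P[:,2],90)-.006];print(len(t),t.mean(0),np.linalg.svd(t-t.mean(0))[2][2],(t.min(0)+t.max(0))/2)
cv2.imwrite("pics/p1.png",np.hstack(o))
```

```text
clock 10.05 q [ 1.604  1.006 -1.287  1.598 -0.196  1.221  0.126] F [ 0.382  0.986 -0.26 ] w 0.619647668238755 ff 64.91367759277637
shift shares [-0.015 -0.497 -0.753] rot shares [ 0.002 -0.     0.   ]
top 81 [ 0.534 -0.243  0.275] [ 0.514 -0.263  0.263] [ 0.562 -0.235  0.289]
35 [ 0.53  -0.245  0.281] [0.059 0.116 0.992] [ 0.538 -0.248  0.283]
side 285 [ 0.542 -0.258  0.28 ] [ 0.5   -0.354  0.245] [ 0.583 -0.232  0.301]
136 [ 0.544 -0.265  0.288] [ 0.014 -0.04  -0.999] [ 0.548 -0.294  0.293]
```

View pics/p1.png

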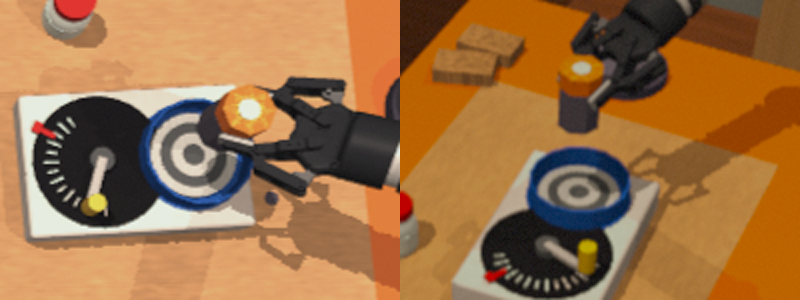

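The box hangs upright with the orange lid on top (top view about row 204, col 513), roughly 12 mm off the disc centre in y, as planned. I'll measure the lid centre and tilt more robustly.

```bash
cat > lid.py <<'E'
from h import *
np.set_printoptions(precision=4,suppress=True)
def lid(zmin=.12,cx=.541,cy=-.275):
  for c in("top","side"):
    I,D=ctrl.read_camera(c)
    W=cloud(c,D);hsv=cv2.cvtColor(I,cv2.COLOR_BGR2HSV);h,s,v=[hsv[...,i].astype(int) for i in range(3)]
    m=((h<25)&(v>90))&(np.hypot(W[...,0]-cx,W[...,1]-cy)<.045)&(W[...,2]>zmin)
    zt=np.percentile(W[m][:,2],80)
    m&=np.abs(W[...,2]-zt)<.005
    n,lab,st,_=cv2.connectedComponentsWithStats(m.astype(np.uint8));k=1+st[1:,4].argmax();P=W[lab==k]
    A=np.c_[P[:,:2]-P[:,:2].mean(0),np.ones(len(P))];co=np.linalg.lstsq(A,P[:,2],rcond=None)[0]
    r=cv2.minEnclosingCircle(P[:,:2].astype(np.float32))
    print(c,len(P),"z",zt,"slope deg",np.degrees(co[:2]),"mean",P[:,:2].mean(0),"circle",r,"bbmid",(P.min(0)+P.max(0))[:2]/2,np.ptp(P,0))
if __name__=="__main__": lid()
E
python3 lid.py
```

```text
top 411 z 0.28895353979391636 slope deg [-0.2411 -0.5695] mean [ 0.5422 -0.2617] circle ((0.5425851345062256, -0.2620741128921509), 0.029528532177209854) bbmid [ 0.5422 -0.2621] [0.0579 0.0589 0.0086]
side 224 z 0.2889294108171999 slope deg [-0.1181 -0.899 ] mean [ 0.5427 -0.2607] circle ((0.540493369102478, -0.26398003101348877), 0.03260047733783722) bbmid [ 0.5434 -0.264 ] [0.0579 0.0649 0.0092]
```

Emit:
jog_arm(
  translation=[
    [-0.04,-0.85,0],
    [0,0,0],
    [0,0,-0.6],
    [0,0,-0.8],
    [0,0,-0.8],
    [0,0,-0.8],
    [0,0,-0.8],
    [0,0,-0.7],
    [0,0,-0.5],
    [0,0,0],
  ],
  rot=[
    [0,0,0],
    [0,0,0],
    [0,0,0],
    [0,0,0],
    [0,0,0],
    [0,0,0],
    [0,0,0],
    [0,0,0],
    [0,0,0],
    [0,0,0],
  ],
  fingers=[1,1,1,1,1,1,1,1,1,1],
)

```text
clock: 11.08
tool_pos: [0.5468, -0.2759, 0.1192]
ee_rot: [-0.29, 0.712, 0.453, 0.452]
force: [-0.8, -0.2, -1.4]
width: 0.623
finger_force: 65.0
```

```bash
python3 lid.py; python3 log.py
```

```text
top 323 z 0.15857225135129166 slope deg [ 0.1623 -0.3986] mean [ 0.5396 -0.285 ] circle ((0.5402735471725464, -0.285003662109375), 0.02943454682826996) bbmid [ 0.54  -0.285] [0.0569 0.0582 0.0089]
side 200 z 0.16086620690922404 slope deg [-0.5538  0.6544] mean [ 0.5414 -0.2846] circle ((0.5438794493675232, -0.28667497634887695), 0.03118012845516205) bbmid [ 0.5415 -0.2861] [0.0564 0.0608 0.0098]
{'clock': 11.183, 'qpos': [1.567, 1.162, -1.178, 1.591, -0.099, 1.159, 0.233], 'tool_pos': [0.548, -0.276, 0.123], 'ee_rot': [-0.288, 0.711, 0.453, 0.454], 'force': [0.085, -0.059, 0.022], 'width': 0.624}
```

Emit:
jog_arm(
  translation=[
    [0,0.05,-0.2],
    [0,0,-0.12],
    [0,0,0],
    [0,0,0],
  ],
  rot=[
    [0,0,0],
    [0,0,0],
    [0,0,0],
    [0,0,0],
  ],
  fingers=[1,1,1,1],
)

```text
clock: 11.52
tool_pos: [0.5481, -0.2753, 0.1157]
ee_rot: [-0.287, 0.711, 0.454, 0.453]
force: [-0.7, -0.6, -0.3]
width: 0.616
finger_force: 65.0
```

Emit:
jog_arm(
  translation=[
    [0,0,-0.06],
    [0,0,0],
    [0,0,0],
  ],
  rot=[
    [0,0,0],
    [0,0,0],
    [0,0,0],
  ],
  fingers=[1,1,1],
)

```text
clock: 11.77
tool_pos: [0.548, -0.2754, 0.1139]
ee_rot: [-0.287, 0.712, 0.454, 0.453]
force: [0.1, -0.6, -1.1]
width: 0.618
finger_force: 65.0
```

```bash
python3 lid.py; python3 log.py
```

```text
top 314 z 0.1534099471492052 slope deg [ 0.2417 -0.488 ] mean [ 0.541  -0.2844] circle ((0.5404136776924133, -0.2852844297885895), 0.029182229191064835) bbmid [ 0.5408 -0.2847] [0.0562 0.0566 0.0091]
side 202 z 0.1533520510858254 slope deg [ 0.3762 -0.3212] mean [ 0.5418 -0.2841] circle ((0.538154125213623, -0.28513339161872864), 0.03354047238826752) bbmid [ 0.5413 -0.2854] [0.0552 0.0662 0.009 ]
{'clock': 11.867, 'qpos': [1.565, 1.172, -1.17, 1.594, -0.092, 1.15, 0.241], 'tool_pos': [0.548, -0.275, 0.114], 'ee_rot': [-0.287, 0.711, 0.454, 0.453], 'force': [0.585, -0.133, -1.135], 'width': 0.617}
```

Emit:
jog_arm(
  translation=[
    [0,0,-0.06],
    [0,0,0],
    [0,0,-0.04],
    [0,0,0],
  ],
  rot=[
    [0,0,0],
    [0,0,0],
    [0,0,0],
    [0,0,0],
  ],
  fingers=[1,1,1,1],
)

```text
clock: 12.2
tool_pos: [0.548, -0.2753, 0.1111]
ee_rot: [-0.288, 0.712, 0.454, 0.453]
force: [-0.3, -0.3, -1.3]
width: 0.617
finger_force: 65.0
```

Emit:
jog_arm(
  translation=[
    [0,0,-0.04],
    [0,0,0],
    [0,0,0],
  ],
  rot=[
    [0,0,0],
    [0,0,0],
    [0,0,0],
  ],
  fingers=[1,1,1],
)

```text
clock: 12.45
tool_pos: [0.5481, -0.2753, 0.1105]
ee_rot: [-0.288, 0.711, 0.454, 0.453]
force: [-0.1, 0.2, -0.5]
width: 0.617
finger_force: 65.1
```

Emit:
jog_arm(
  translation=[
    [0,0,-0.04],
    [0,0,0],
    [0,0,0],
  ],
  rot=[
    [0,0,0],
    [0,0,0],
    [0,0,0],
  ],
  fingers=[1,1,1],
)

```text
clock: 12.7
tool_pos: [0.5482, -0.2753, 0.1104]
ee_rot: [-0.288, 0.711, 0.454, 0.454]
force: [-2.9, -2.2, 5.4]
width: 0.618
finger_force: 65.4
```

```bash
python3 lid.py; python3 log.py
```

```text
top 313 z 0.14960348259629272 slope deg [-0.0538 -0.2324] mean [ 0.5412 -0.2845] circle ((0.5411393046379089, -0.2841317355632782), 0.029584510251879692) bbmid [ 0.5416 -0.2849] [0.0564 0.0572 0.0095]
side 204 z 0.15007181775402023 slope deg [-0.2754  0.1542] mean [ 0.5422 -0.2836] circle ((0.5424836874008179, -0.2862395644187927), 0.03194683417677879) bbmid [ 0.5418 -0.285 ] [0.0574 0.0613 0.0096]
{'clock': 12.8, 'qpos': [1.564, 1.178, -1.168, 1.594, -0.09, 1.148, 0.244], 'tool_pos': [0.548, -0.275, 0.11], 'ee_rot': [-0.288, 0.711, 0.454, 0.454], 'force': [-1.845, -1.223, 5.847], 'width': 0.62}
```

Emit:
jog_arm(
  translation=[
    [0,0,0],
    [0,0,0],
    [0,0,0],
    [0,0,0],
    [0,0,0],
    [0,0,0],
  ],
  rot=[
    [0,0,0],
    [0,0,0],
    [0,0,0],
    [0,0,0],
    [0,0,0],
    [0,0,0],
  ],
  fingers=[-0.3,-0.35,-0.4,-0.6,-1,-1],
)

```text
clock: 13.3
tool_pos: [0.548, -0.2752, 0.1091]
ee_rot: [-0.288, 0.712, 0.454, 0.453]
force: [0.3, 0.5, 0.1]
width: 0.997
finger_force: 0.0
```

Emit:
jog_arm(
  translation=[
    [0,0,0],
    [0,0,0],
    [-0.15,-0.33,0.17],
    [-0.23,-0.49,0.25],
    [-0.3,-0.66,0.34],
    [-0.3,-0.66,0.34],
    [-0.3,-0.66,0.34],
    [-0.3,-0.66,0.34],
    [-0.3,-0.66,0.34],
    [-0.3,-0.66,0.34],
  ],
  rot=[
    [0,0,0],
    [0,0,0],
    [0,0,0],
    [0,0,0],
    [0,0,0],
    [0,0,0],
    [0,0,0],
    [0,0,0],
    [0,0,0],
    [0,0,0],
  ],
  fingers=[-1,-1,-1,-1,-1,-1,-1,-1,-1,-1],
)

```text
clock: 14.13
tool_pos: [0.4927, -0.3964, 0.1716]
ee_rot: [-0.287, 0.712, 0.454, 0.453]
force: [0.6, -0.2, 0.2]
width: 0.997
finger_force: 0.0
```

```bash
python3 lid.py; python3 log.py
python3 - <<'E'
from h import *
np.set_printoptions(precision=4,suppress=True)
o=[]
for c,(a,b,d,e) in(("top",(150,300,390,590)),("side",(80,230,270,470))):
    I,D=ctrl.read_camera(c);o.append(cv2.resize(I[a:b,d:e],(400,300),interpolation=cv2.INTER_CUBIC));cv2.imwrite(f"pics/raw_{c}.png",I);np.save(f"raw_{c}.npy",D)
    for n in("lever_pivot","lever_knob","marker_tip"):
        for k in ctrl.tip_of(c,n)[:2]:
            z={"lever_pivot":.06,"lever_knob":.1,"marker_tip":.06}[n];r_,c_=k["position"];print(c,n,round(k["p"],2),r_,c_,w(c,r_,c_,D,z))
cv2.imwrite("pics/p2.png",np.hstack(o))
E
```

```text
top 309 z 0.14960512069311982 slope deg [-0.0764  0.1353] mean [ 0.5409 -0.2851] circle ((0.5406904816627502, -0.28602689504623413), 0.029284337535500526) bbmid [ 0.5414 -0.2854] [0.0569 0.0559 0.0096]
side 204 z 0.1495053184873974 slope deg [-0.2101  0.285 ] mean [ 0.5412 -0.2859] circle ((0.5432180166244507, -0.28598329424858093), 0.033891066908836365) bbmid [ 0.5422 -0.288 ] [0.0585 0.0622 0.0096]
{'clock': 14.233, 'qpos': [1.638, 1.148, -1.167, 1.373, -0.092, 1.437, 0.246], 'tool_pos': [0.493, -0.4, 0.172], 'ee_rot': [-0.284, 0.713, 0.452, 0.454], 'force': [0.371, -0.272, -0.553], 'width': 1.001}
top lever_pivot 0.65 227.9 438.3 [ 0.5411 -0.1562  0.06  ]
top lever_knob 0.77 249.1 438.1 [ 0.4753 -0.1418  0.1   ]
top marker_tip 0.43 217.0 419.1 [ 0.5716 -0.1053  0.06  ]
side lever_pivot 0.73 168.5 350.1 [ 0.5366 -0.1455  0.06  ]
side lever_knob 0.59 121.0 367.7 [ 0.5569 -0.3046  0.1   ]
side lever_knob 0.5 167.2 375.0 [ 0.4634 -0.1406  0.1   ]
side marker_tip 0.44 177.3 333.4 [ 0.5626 -0.0946  0.06  ]
```

View pics/p2.png

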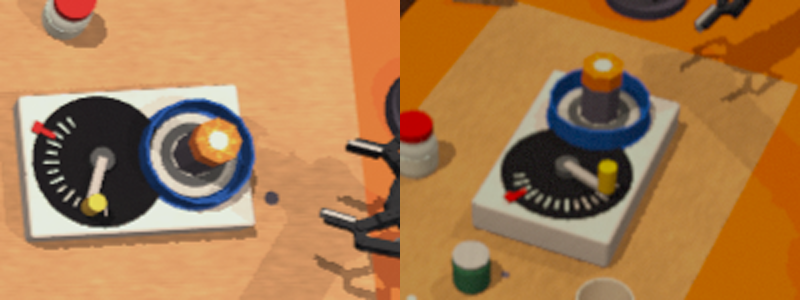

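The gift box stands alone and upright on the disc, with the lid about 2 mm from the centre. Next I'll measure the pivot and the lever and marker angles.

```bash
cat > lev.py <<'E'
from h import *
np.set_printoptions(precision=4,suppress=True)
def run(read=True):
  res=[]
  for c in("top","side"):
    if read: I,D=ctrl.read_camera(c)
    else: I,D=cv2.imread(f"pics/raw_{c}.png"),np.load(f"raw_{c}.npy")
    W=cloud(c,D);hsv=cv2.cvtColor(I,cv2.COLOR_BGR2HSV);h,s,v=[hsv[...,i].astype(int) for i in range(3)]
    near=lambda x,y,r:np.hypot(W[...,0]-x,W[...,1]-y)<r
    z=W[...,2]
    mk=(((h<6)|(h>174))&(s>170)&(v>90))&near(.58,-.09,.06)&(z<.075)&(z>.05)
    P=W[mk];
    red=np.array([w(c,r,cc,D,.064)[:2] for r,cc in np.argwhere(mk)])
    hub=(s<60)&(v>60)&(v<200)&near(.538,-.152,.02)&(z>.05)&(z<.085)
    yel=(h>22)&(h<35)&(s>130)&(v>90)&near(.538,-.15,.12)&(z>.108)&(z<.13)
    dark=(v<60)&near(.538,-.16,.1)&(z>.045)&(z<.075)
    n,lab,st,_=cv2.connectedComponentsWithStats(dark.astype(np.uint8));k=1+st[1:,4].argmax()
    B=np.array([w(c,r,cc,D,.058)[:2] for r,cc in np.argwhere(lab==k)]).astype(np.float32)
    hull=cv2.convexHull(B)[:,0];hh=hull[hull[:,1]>-.19]
    A=np.c_[2*hh,np.ones(len(hh))];q=np.linalg.lstsq(A,(hh**2).sum(1),rcond=None)[0]
    K=W[yel]
    print(c,"black circle",q[:2],"r",np.sqrt(q[2]+q[0]**2+q[1]**2),"hub",W[hub].mean(0),hub.sum())
    print("  red",len(P),P.mean(0),red.mean(0),(red.min(0)+red.max(0))/2,"axis",np.linalg.svd(red-red.mean(0),full_matrices=False)[2][0],"knobtop",len(K),K.mean(0) if len(K) else None,(K.min(0)+K.max(0))/2 if len(K) else None)
if __name__=="__main__":
    import sys;run(len(sys.argv)<2)
E
python3 lev.py x
```

```text
top black circle [ 0.5357 -0.1594] r 0.0893547788035054 hub [ 0.5374 -0.1576  0.0706] 80
  red 46 [ 0.577  -0.0833  0.0627] [ 0.5767 -0.083 ] [ 0.5762 -0.0838] axis [-0.535  -0.8449] knobtop 63 [ 0.4684 -0.1397  0.1121] [ 0.4682 -0.1397  0.1119]Traceback (most recent call last):
  File "lev.py", line 25, in <module>
    import sys;run(len(sys.argv)<2)
               ~~~^^^^^^^^^^^^^^^^^
  File "lev.py", line 18, in run
    B=np.array([w(c,r,cc,D,.058)[:2] for r,cc in np.argwhere(lab==k)]).astype(np.float32)
                ~^^^^^^^^^^^^^^^
  File "h.py", line 4, in w
    i=ctrl.camera_info(cam);E=np.array(i["extrinsics"]);R=E[:3,:3];t=E[:3,3]
ValueError: time passes only in moves, steps and waits
```

```bash
sed -i 's/^def w(/import functools\n@functools.lru_cache\ndef ci(c): return ctrl.camera_info(c)\ndef w(/; s/ctrl.camera_info(cam);E/ci(cam);E/' h.py; python3 lev.py x
python3 - <<'E'
from h import *
import math
for p in((.5357,-.1594),(.5374,-.1576)):
    print([math.degrees(math.atan2(y-p[1],x-p[0])) for x,y in((.577,-.0833),(.4684,-.1397))])
E
```

```text
top black circle [ 0.5357 -0.1594] r 0.0893547788035054 hub [ 0.5374 -0.1576  0.0706] 80
  red 46 [ 0.577  -0.0833  0.0627] [ 0.5767 -0.083 ] [ 0.5762 -0.0838] axis [-0.535  -0.8449] knobtop 63 [ 0.4684 -0.1397  0.1121] [ 0.4682 -0.1397  0.1119]
side black circle [ 0.5352 -0.1616] r 0.08818702361866324 hub [ 0.5349 -0.1579  0.0726] 66
  red 42 [ 0.5773 -0.0851  0.0628] [ 0.5768 -0.084 ] [ 0.5773 -0.0849] axis [0.5051 0.863 ] knobtop 46 [ 0.4686 -0.1394  0.1132] [ 0.4693 -0.1394  0.1132]
[61.51100783837077, 163.68423497302868]
[61.94352529862521, 165.45689997970055]
```

```bash
cat > lv.py <<'E'
from to import *
PIV=np.array([.536,-.1585])
def kp(az,z,dr=0,yaw=None):
    a=np.radians(az);p=np.r_[PIV+(.07+dr)*np.array([np.cos(a),np.sin(a)]),z]
    b=np.radians(az-90 if yaw is None else yaw);return p,rot(np.array([np.cos(b),np.sin(b),0]),-UP)
E
python3 - <<'E'
from lv import *
o=ctrl.observe();q=np.array(o["qpos"])
P0=np.array([.44,-.34,.30]);R0=R.from_quat(np.roll(o["ee_rot"],-1))
print("to P0",(P0-np.array(o["tool_pos"]))/.025)
P1,R1=kp(164,.20);v=(R1*R0.inv()).as_rotvec();print("rot",v/(np.pi/2),"shift",(P1-P0)/.025)
for k in range(0,11):
    a=k/10;q,e=ik(P0+(P1-P0)*a,R.from_rotvec(v*a)*R0,q,.05);print(q,round(e,3))
print()
for az in(164,140,120,100,80,61):
    q,e=ik(*kp(az,.083),q,.05);print(q,round(e,3))
E
```

```text
to P0 [-2.145  2.145  5.178]
rot [-0.737 -0.335  0.966] shift [ 1.148  8.032 -4.   ]
[ 1.792  0.955 -1.303  1.527 -0.213  1.472  0.168] 0.001
[ 1.739  0.946 -1.327  1.518 -0.125  1.509  0.261] 0.0
[ 1.688  0.928 -1.35   1.521 -0.039  1.533  0.356] 0.0
[ 1.635  0.884 -1.35   1.536  0.027  1.541  0.469] 0.0
[ 1.584  0.833 -1.35   1.564  0.09   1.532  0.579] 0.0
[ 1.537  0.774 -1.35   1.604  0.151  1.505  0.686] 0.0
[ 1.493  0.708 -1.35   1.653  0.208  1.463  0.787] 0.0
[ 1.449  0.636 -1.35   1.712  0.262  1.406  0.881] 0.001
[ 1.406  0.557 -1.35   1.778  0.313  1.335  0.965] 0.001
[ 1.361  0.475 -1.35   1.85   0.364  1.252  1.038] 0.001
[ 1.312  0.392 -1.35   1.926  0.418  1.16   1.095] 0.001

[ 1.144  0.54  -1.178  2.043  0.612  0.97   0.937] 0.001
[ 1.017  0.497 -1.077  2.029  0.547  0.937  0.523] 0.002
[ 0.905  0.485 -0.985  1.997  0.506  0.926  0.18 ] 0.002
[ 0.801  0.487 -0.892  1.951  0.472  0.926 -0.152] 0.002
[ 0.713  0.498 -0.798  1.896  0.439  0.931 -0.468] 0.001
[ 0.645  0.511 -0.712  1.843  0.406  0.938 -0.754] 0.001
```

Emit:
jog_arm(
  translation=[
    [-0.35,0,0.86],
    [-0.35,0,0.86],
    [-0.35,0,0.86],
    [-0.35,0.7,0.86],
    [-0.35,0.7,0.86],
    [-0.35,0.7,0.86],
    [0,0,0],
  ],
  rot=[
    [0,0,0],
    [0,0,0],
    [0,0,0],
    [0,0,0],
    [0,0,0],
    [0,0,0],
    [0,0,0],
  ],
  fingers=[-1,-1,-1,-1,-1,-1,-1],
)

```text
clock: 15.22
tool_pos: [0.4409, -0.3384, 0.3046]
ee_rot: [-0.287, 0.71, 0.457, 0.453]
force: [0.2, -0.1, -0.2]
width: 1.002
finger_force: 0.0
```

Emit:
jog_arm(
  translation=[
    [0.06,0.4,0],
    [0.06,0.4,0],
    [0.06,0.4,0],
    [0.06,0.4,0],
    [0.06,0.4,-0.2],
    [0.06,0.4,-0.2],
    [0.06,0.4,-0.2],
    [0.06,0.4,-0.2],
    [0.06,0.4,-0.2],
    [0.06,0.4,-0.2],
  ],
  rot=[
    [-0.0369,-0.0168,0.0483],
    [-0.0369,-0.0168,0.0483],
    [-0.0369,-0.0168,0.0483],
    [-0.0369,-0.0168,0.0483],
    [-0.0369,-0.0168,0.0483],
    [-0.0369,-0.0168,0.0483],
    [-0.0369,-0.0168,0.0483],
    [-0.0369,-0.0168,0.0483],
    [-0.0369,-0.0168,0.0483],
    [-0.0369,-0.0168,0.0483],
  ],
  fingers=[-1,-1,-1,-1,-1,-1,-1,-1,-1,-1],
)

```text
clock: 16.05
tool_pos: [0.4564, -0.2418, 0.2691]
ee_rot: [-0.162, 0.482, 0.822, 0.257]
force: [-0.1, 1.1, -0.3]
width: 0.996
finger_force: 0.0
```

```bash
python3 -c "
from lv import *
to(*kp(164,.2))"
```

```text
clock 16.05 q [ 1.529  0.739 -1.332  1.577  0.117  1.531  0.708] F [-0.086  1.093 -0.254] w 0.9958318888310339 ff 0.0
shift shares [ 0.492  4.104 -2.762] rot shares [-0.367 -0.165  0.481]
```

Emit:
jog_arm(
  translation=[
    [0.05,0.41,-0.2],
    [0.05,0.41,-0.2],
    [0.05,0.41,-0.2],
    [0.05,0.41,-0.2],
    [0.05,0.41,-0.2],
    [0.05,0.41,-0.2],
    [0.05,0.41,-0.2],
    [0.05,0.41,-0.2],
    [0.05,0.41,-0.2],
    [0.04,0.4,-0.2],
    [0,0,0],
  ],
  rot=[
    [-0.0367,-0.0165,0.0481],
    [-0.0367,-0.0165,0.0481],
    [-0.0367,-0.0165,0.0481],
    [-0.0367,-0.0165,0.0481],
    [-0.0367,-0.0165,0.0481],
    [-0.0367,-0.0165,0.0481],
    [-0.0367,-0.0165,0.0481],
    [-0.0367,-0.0165,0.0481],
    [-0.0367,-0.0165,0.0481],
    [-0.0367,-0.0165,0.0481],
    [0,0,0],
  ],
  fingers=[-1,-1,-1,-1,-1,-1,-1,-1,-1,-1,-1],
)

```text
clock: 16.97
tool_pos: [0.4671, -0.1344, 0.2194]
ee_rot: [-0.001, 0.136, 0.991, -0.0]
force: [0.2, 1.5, -0.7]
width: 1.003
finger_force: 0.0
```

```bash
python3 -c "
from lv import *
to(*kp(164,.083))"
```

```text
clock 16.9667 q [ 1.325  0.347 -1.353  1.906  0.367  1.185  1.14 ] F [ 0.231  1.456 -0.71 ] w 1.0031979006795677 ff 0.0
shift shares [ 0.063 -0.192 -5.456] rot shares [-0.    -0.002 -0.005]
```

Emit:
jog_arm(
  translation=[
    [0.06,-0.19,-0.6],
    [0,0,-0.7],
    [0,0,-0.7],
    [0,0,-0.7],
    [0,0,-0.7],
    [0,0,-0.7],
    [0,0,-0.6],
    [0,0,-0.4],
    [0,0,-0.2],
    [0,0,0],
  ],
  rot=[
    [0,0,-0.005],
    [0,0,0],
    [0,0,0],
    [0,0,0],
    [0,0,0],
    [0,0,0],
    [0,0,0],
    [0,0,0],
    [0,0,0],
    [0,0,0],
  ],
  fingers=[-1,-1,-1,-1,-1,-1,-1,-1,-1,-1],
)

```text
clock: 17.8
tool_pos: [0.4692, -0.1447, 0.0864]
ee_rot: [-0.002, 0.145, 0.989, 0.002]
force: [0.1, 0.2, 0.9]
width: 1.0
finger_force: 0.0
```

Emit:
jog_arm(
  translation=[
    [0,0,0],
    [0,0,0],
    [0,0,0],
    [0,0,0],
    [0,0,0],
    [0,0,0],
    [0,0,0],
  ],
  rot=[
    [0,0,0],
    [0,0,0],
    [0,0,0],
    [0,0,0],
    [0,0,0],
    [0,0,0],
    [0,0,0],
  ],
  fingers=[0.3,0.3,0.3,0.3,0.3,0.3,0.3],
)

```text
clock: 18.38
tool_pos: [0.4702, -0.1445, 0.0877]
ee_rot: [-0.0, 0.145, 0.989, 0.001]
force: [0.6, 1.3, 0.2]
width: 0.351
finger_force: 0.6
```

Run:
```python
from lv import *
to(*kp(164,.083))
prev=kp(164,.083)
# arc: 20 steps down to az 64 (lag of slack), print shares
import json
for az in np.linspace(164,62,21)[1:]:
    p=kp(az,.083);print(np.round((p[0]-prev[0])/.025,2)[:2].tolist(),end=" ");prev=p
```

```text
clock 18.3833 q [ 1.139  0.523 -1.155  2.032  0.584  0.968  0.961] F [0.604 1.34  0.241] w 0.35063142720223894 ff 0.5761944875121117
shift shares [-0.059  0.213 -0.186] rot shares [-0.002 -0.     0.008]
[0.08, 0.24] [0.1, 0.23] [0.12, 0.22] [0.14, 0.21] [0.16, 0.19] [0.17, 0.18] [0.19, 0.16] [0.2, 0.15] [0.21, 0.13] [0.22, 0.11] [0.23, 0.09] [0.24, 0.07] [0.25, 0.04] [0.25, 0.02] [0.25, 0.0] [0.25, -0.02] [0.25, -0.04] [0.24, -0.07] [0.23, -0.09] [0.22, -0.11]
```

Emit:
jog_arm(
  translation=[
    [-0.06,0.21,-0.1],
    [0.08,0.24,0],
    [0.1,0.23,0],
    [0.12,0.22,0],
    [0.14,0.21,0],
    [0.16,0.19,0],
    [0.17,0.18,0],
    [0.19,0.16,0],
    [0.2,0.15,0],
    [0.21,0.13,0],
    [0.22,0.11,0],
  ],
  rot=[
    [0,0,0.008],
    [0,0,-0.0567],
    [0,0,-0.0567],
    [0,0,-0.0567],
    [0,0,-0.0567],
    [0,0,-0.0567],
    [0,0,-0.0567],
    [0,0,-0.0567],
    [0,0,-0.0567],
    [0,0,-0.0567],
    [0,0,-0.0567],
  ],
  fingers=[0.3,0.3,0.3,0.3,0.3,0.3,0.3,0.3,0.3,0.3,0.3],
)

```text
clock: 19.3
tool_pos: [0.5064, -0.0957, 0.0841]
ee_rot: [-0.001, 0.554, 0.833, -0.001]
force: [-2.0, -3.6, 0.4]
width: 0.352
finger_force: 1.6
```

```bash
python3 -c "
from lv import *
to(*kp(113,.085))"
```

```text
clock 19.3 q [ 0.849  0.468 -0.922  1.984  0.47   0.919  0.08 ] F [-1.98  -3.649  0.414] w 0.3518119598946144 ff 1.6317541524767876
shift shares [0.091 0.066 0.038] rot shares [ 0.    -0.002  0.003]
```

Emit:
jog_arm(
  translation=[
    [0.23,0.09,0],
    [0.24,0.07,0],
    [0.25,0.04,0],
    [0.25,0.02,0],
    [0.25,0,0],
    [0.25,-0.02,0],
    [0.25,-0.04,0],
    [0.24,-0.07,0],
    [0,0,0],
    [0,0,0],
  ],
  rot=[
    [0,0,-0.0567],
    [0,0,-0.0567],
    [0,0,-0.0567],
    [0,0,-0.0567],
    [0,0,-0.0567],
    [0,0,-0.0567],
    [0,0,-0.0567],
    [0,0,-0.0567],
    [0,0,0],
    [0,0,0],
  ],
  fingers=[0.3,0.3,0.3,0.3,0.3,0.3,0.3,0.3,0.3,0.3],
)

```text
clock: 20.13
tool_pos: [0.5562, -0.0916, 0.0842]
ee_rot: [-0.0, 0.807, 0.59, 0.001]
force: [-0.6, 1.0, -1.1]
width: 0.352
finger_force: 0.4
```

Run:
```python
from lv import *
from h import *
to(*kp(61.3,.085))
for c in("top","side"):
    I,D=ctrl.read_camera(c);W=cloud(c,D);h,s,v=[cv2.cvtColor(I,cv2.COLOR_BGR2HSV)[...,i].astype(int) for i in range(3)]
    n=np.hypot(W[...,0]-.538,W[...,1]+.158)<.12
    K=W[(h>22)&(h<35)&(s>130)&(v>60)&n&(W[...,2]>.075)];Rr=W[((h<6)|(h>174))&(s>170)&(v>70)&n&(W[...,2]<.08)]
    print(c,len(K),K.mean(0) if len(K) else 0,len(Rr),Rr.mean(0) if len(Rr) else 0)
    for X in(K,Rr):
        if len(X): d=X.mean(0)[:2]-PIV;print(np.degrees(np.arctan2(d[1],d[0])),np.hypot(*d))
```

```text
clock 20.1333 q [ 0.662  0.49  -0.732  1.878  0.403  0.926 -0.567] F [-0.604  1.014 -1.052] w 0.35166860631363017 ff 0.44150322675704956
shift shares [ 0.535 -0.222  0.032] rot shares [-0.001  0.001 -0.123]
top 0 0 36 [ 0.579 -0.08   0.063]
61.35815907699334 0.0892765122162657
side 38 [ 0.555 -0.094  0.115] 43 [ 0.577 -0.084  0.063]
73.37716712771733 0.0669190024809395
60.814494500386395 0.08476168579018564
```

Emit:
jog_arm(
  translation=[
    [0.25,-0.09,0],
    [0.26,-0.12,0],
    [0,0,0],
    [0,0,0],
  ],
  rot=[
    [0,0,-0.06],
    [0,0,-0.06],
    [0,0,0],
    [0,0,0],
  ],
  fingers=[0.3,0.3,0.3,0.3],
)

```text
clock: 20.57
tool_pos: [0.5696, -0.0966, 0.0846]
ee_rot: [0.0, 0.859, 0.512, 0.002]
force: [-1.3, 1.5, -1.5]
width: 0.348
finger_force: 0.5
```

```bash
python3 -c "
from lv import *
to(*kp(61.3,.085))"
```

```text
clock 20.5667 q [ 0.625  0.498 -0.683  1.846  0.385  0.93  -0.728] F [-1.302  1.462 -1.505] w 0.34817533959640545 ff 0.5468212254345417
shift shares [ 0.    -0.02   0.015] rot shares [-0.001  0.002 -0.003]
```

Right on target. Now I'll close to centre the knob, open, and rise to check.

Emit:
jog_arm(
  translation=[
    [0,0,0],
    [0,0,0],
    [0,0,0],
    [0,0,0],
    [0,0,0],
  ],
  rot=[
    [0,0,0],
    [0,0,0],
    [0,0,0],
    [0,0,0],
    [0,0,0],
  ],
  fingers=[0.4,0.45,0.5,0.5,0.5],
)

```text
clock: 20.98
tool_pos: [0.5694, -0.0961, 0.085]
ee_rot: [-0.0, 0.86, 0.511, 0.001]
force: [-5.1, 4.3, 4.2]
width: 0.263
finger_force: 52.7
```

```bash
python3 -c "
from lv import *
to(*kp(61.3,.085))"
```

```text
clock 20.9833 q [ 0.625  0.498 -0.683  1.846  0.383  0.931 -0.731] F [-5.075  4.302  4.184] w 0.2632472357397755 ff 52.67619967460632
shift shares [ 0.008 -0.039 -0.002] rot shares [-0.001  0.002 -0.001]
```

Emit:
jog_arm(
  translation=[
    [0,0,0],
    [0,0,0],
    [0,0,0],
    [0,0,0],
    [0,0,0],
    [0,0,0.6],
    [0,0,0.8],
    [0,0,1],
    [0,0,1],
    [-0.6,0,1],
    [-1,0,1],
    [-1,0,1],
  ],
  rot=[
    [0,0,0],
    [0,0,0],
    [0,0,0],
    [0,0,0],
    [0,0,0],
    [0,0,0],
    [0,0,0],
    [0,0,0],
    [0,0,0],
    [0,0,0],
    [0,0,0],
    [0,0,0],
  ],
  fingers=[0.2,0,-0.2,-0.2,-0.2,-0.2,-0.2,-0.2,-0.2,-0.2,-0.2,-0.2],
)

```text
clock: 21.98
tool_pos: [0.5045, -0.0969, 0.2458]
ee_rot: [0.0, 0.86, 0.511, 0.002]
force: [-0.5, -0.6, 1.1]
width: 0.599
finger_force: 0.0
```

Emit:
jog_arm(
  translation=[
    [-1,0,1],
    [-1,0,1],
    [-1,0,1],
    [-1,0,1],
    [-1,0,0],
    [0,0,0],
  ],
  rot=[
    [0,0,0],
    [0,0,0],
    [0,0,0],
    [0,0,0],
    [0,0,0],
    [0,0,0],
  ],
  fingers=[-0.2,-0.2,-0.2,-0.2,-0.2,-0.2],
)

```text
clock: 22.48
tool_pos: [0.3771, -0.0978, 0.3465]
ee_rot: [0.003, 0.861, 0.509, 0.001]
force: [0.1, 0.2, -0.3]
width: 0.598
finger_force: 0.0
```

Run:
```python
from lv import *
from h import *
print(ctrl.observe()["tool_pos"])
o=[]
for c,(a,b,d,e) in(("top",(180,280,390,523)),("side",(100,220,290,450))):
    I,D=ctrl.read_camera(c);W=cloud(c,D);h,s,v=[cv2.cvtColor(I,cv2.COLOR_BGR2HSV)[...,i].astype(int) for i in range(3)]
    n=np.hypot(W[...,0]-.538,W[...,1]+.158)<.12
    K=W[(h>22)&(h<35)&(s>130)&(v>60)&n&(W[...,2]>.105)];Rr=W[((h<6)|(h>174))&(s>170)&(v>70)&n&(W[...,2]<.075)]
    for X in(K,Rr):
        if len(X): d_=X.mean(0)[:2]-PIV;print(c,len(X),X.mean(0),np.degrees(np.arctan2(d_[1],d_[0])),np.hypot(*d_))
    o.append(cv2.resize(I[a:b,d:e],(400,300),interpolation=cv2.INTER_CUBIC))
cv2.imwrite("pics/l1.png",np.hstack(o))
```

```text
[ 0.377 -0.098  0.346]
top 60 [ 0.566 -0.098  0.113] 63.75177462496995 0.06780808684309107
top 32 [ 0.579 -0.079  0.064] 61.51136974256747 0.09065334967102413
side 53 [ 0.566 -0.101  0.113] 62.54960206911414 0.06476465010953951
side 39 [ 0.579 -0.085  0.061] 59.83531970047452 0.08507198726491215
```

View pics/l1.png

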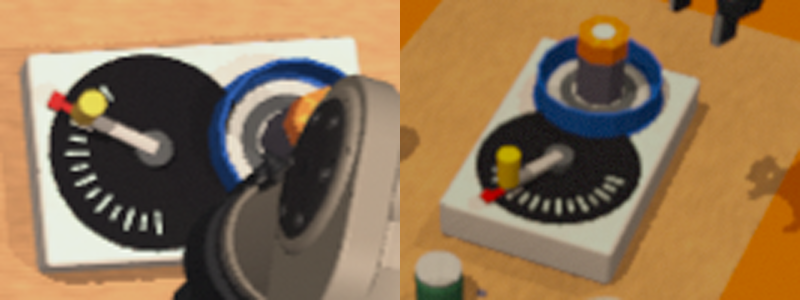

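The lever now points nearly at the red marker (top crop: marker about (58,102), knob (92,104), hub (153,147)). The numbers suggest it's about 2° short, so I'll check using the lever arm itself.

```bash
cat > arm.py <<'E'
from h import *
np.set_printoptions(precision=4,suppress=True)
def az(d): return round(float(np.degrees(np.arctan2(d[1],d[0]))),2)
for c in("top","side"):
    I,D=ctrl.read_camera(c);W=cloud(c,D);h,s,v=[cv2.cvtColor(I,cv2.COLOR_BGR2HSV)[...,i].astype(int) for i in range(3)]
    d=np.hypot(W[...,0]-.536,W[...,1]+.159);zz=W[...,2]
    u=np.array([.48,.877]);along=(W[...,0]-.536)*u[0]+(W[...,1]+.159)*u[1];lat=(W[...,0]-.536)*-u[1]+(W[...,1]+.159)*u[0]
    arm=(s<110)&(v>110)&(along>.012)&(along<.055)&(np.abs(lat)<.014)
    hub=(s<70)&(v>55)&(d<.022)
    red=((h<6)|(h>174))&(s>150)&(v>80)&(along>.06)&(along<.12)&(np.abs(lat)<.03)&(zz<.075)
    X=lambda m,z:np.array([w(c,r,k,D,z)[:2] for r,k in np.argwhere(m)])
    A,H,Rd=X(arm,.072),X(hub,.068),X(red,.063)
    a=A.mean(0);hb=(H.min(0)+H.max(0))/2;rd=Rd.mean(0)
    ev=np.linalg.svd(A-a,full_matrices=False)[2][0]
    print(c,len(A),"arm",a,"arm axis",az(ev*np.sign(ev[1])),"hub",hb,np.ptp(H,0),"red",rd,len(Rd),"hub->arm",az(a-hb),"hub->red",az(rd-hb),"arm->red",az(rd-a))
E
python3 arm.py
```

```text
top 77 arm [ 0.5508 -0.13  ] arm axis 64.41 hub [ 0.5376 -0.1585] [0.0305 0.0377] red [ 0.5792 -0.0786] 34 hub->arm 65.15 hub->red 62.47 arm->red 61.03
side 50 arm [ 0.5501 -0.1334] arm axis 64.58 hub [ 0.537  -0.1557] [0.0312 0.0492] red [ 0.5784 -0.0831] 38 hub->arm 59.57 hub->red 60.35 arm->red 60.71
```

```bash
python3 -c "
from lv import *
p,r=kp(61.3,.085,yaw=-31.0);to(np.array([.5719,-.0974,.085]),r)"
```

```text
clock 22.6833 q [ 0.949 -0.17  -0.69   1.899 -0.112  1.373 -0.211] F [ 0.254 -0.159 -0.341] w 0.5986876944038498 ff 0.0
shift shares [  7.665  -0.02  -10.38 ] rot shares [-0.001  0.002 -0.027]
```

Emit:
jog_arm(
  translation=[
    [1,0,0],
    [1,0,-0.6],
    [1,0,-1],
    [1,0,-1],
    [1,0,-1],
    [1,0,-1],
    [1,0,-1],
    [0.66,-0.02,-1],
    [0,0,0],
    [0,0,0],
  ],
  rot=[
    [0,0,-0.027],
    [0,0,0],
    [0,0,0],
    [0,0,0],
    [0,0,0],
    [0,0,0],
    [0,0,0],
    [0,0,0],
    [0,0,0],
    [0,0,0],
  ],
  fingers=[-0.2,-0.2,-0.2,-0.2,-0.2,-0.2,-0.2,-0.2,-0.2,-0.2],
)

```text
clock: 23.52
tool_pos: [0.5708, -0.0964, 0.1771]
ee_rot: [-0.002, 0.87, 0.493, 0.0]
force: [-0.1, -0.3, 0.3]
width: 0.599
finger_force: 0.0
```

```bash
python3 -c "
from lv import *
p,r=kp(61.3,.085,yaw=-31.0);to(np.array([.5719,-.0974,.085]),r)"
```

```text
clock 23.5167 q [ 0.712  0.411 -0.789  1.756  0.317  1.111 -0.719] F [-0.058 -0.322  0.323] w 0.5985939639439037 ff 0.0
shift shares [ 0.044 -0.041 -3.685] rot shares [-0.003 -0.001 -0.   ]
```

Emit:
jog_arm(
  translation=[
    [0.04,-0.04,-0.6],
    [0,0,-0.6],
    [0,0,-0.6],
    [0,0,-0.6],
    [0,0,-0.6],
    [0,0,-0.5],
    [0,0,-0.18],
    [0,0,0],
    [0,0,0],
  ],
  rot=[
    [0,0,0],
    [0,0,0],
    [0,0,0],
    [0,0,0],
    [0,0,0],
    [0,0,0],
    [0,0,0],
    [0,0,0],
    [0,0,0],
  ],
  fingers=[-0.2,-0.2,-0.2,-0.2,-0.2,-0.2,-0.2,-0.2,-0.2],
)

```text
clock: 24.27
tool_pos: [0.5728, -0.0985, 0.0887]
ee_rot: [0.001, 0.871, 0.492, 0.002]
force: [-0.5, 0.2, 0.2]
width: 0.602
finger_force: 0.0
```

```bash
python3 -c "
from lv import *
p,r=kp(61.3,.085,yaw=-31.0);to(np.array([.5719,-.0974,.085]),r)"
```

```text
clock 24.2667 q [ 0.664  0.512 -0.736  1.835  0.416  0.95  -0.796] F [-0.503  0.175  0.165] w 0.6019619632950188 ff 0.0
shift shares [-0.035  0.044 -0.149] rot shares [-0.     0.003  0.001]
```

Emit:
jog_arm(
  translation=[
    [-0.035,0.04,-0.12],
    [0,0,0],
    [0,0,0],
    [0,0,0],
    [0,0,0],
    [0,0,0],
    [0,0,0],
  ],
  rot=[
    [0,0,0],
    [0,0,0],
    [0,0,0],
    [0,0,0],
    [0,0,0],
    [0,0,0],
    [0,0,0],
  ],
  fingers=[0,0.2,0.35,0.45,0.5,0.5,0.5],
)

```text
clock: 24.85
tool_pos: [0.571, -0.0968, 0.0854]
ee_rot: [0.0, 0.871, 0.492, 0.001]
force: [-3.0, 1.3, 6.8]
width: 0.261
finger_force: 52.6
```

Emit:
jog_arm(
  translation=[
    [0,0,0],
    [0,0,0],
    [0,0,0],
    [0,0,0],
    [0,0,0],
    [0,0,0.6],
    [0,0,0.8],
    [0,0,1],
    [0,0,1],
    [-0.6,0,1],
    [-1,0,1],
    [-1,0,1],
  ],
  rot=[
    [0,0,0],
    [0,0,0],
    [0,0,0],
    [0,0,0],
    [0,0,0],
    [0,0,0],
    [0,0,0],
    [0,0,0],
    [0,0,0],
    [0,0,0],
    [0,0,0],
    [0,0,0],
  ],
  fingers=[0.2,0,-0.2,-0.2,-0.2,-0.2,-0.2,-0.2,-0.2,-0.2,-0.2,-0.2],
)

```text
clock: 25.85
tool_pos: [0.506, -0.0972, 0.2456]
ee_rot: [0.0, 0.87, 0.492, 0.002]
force: [-0.2, -1.4, 0.0]
width: 0.595
finger_force: 0.0
```

Emit:
jog_arm(
  translation=[
    [-1,0.8,1],
    [-1,0.8,1],
    [-1,0.8,1],
    [-1,0.8,1],
    [0,1,0],
    [0,1,0],
    [0,1,0],
    [0,0,0],
  ],
  rot=[
    [0,0,0],
    [0,0,0],
    [0,0,0],
    [0,0,0],
    [0,0,0],
    [0,0,0],
    [0,0,0],
    [0,0,0],
  ],
  fingers=[-0.2,-0.2,-0.2,-0.2,-0.2,-0.2,-0.2,-0.2],
)

```text
clock: 26.52
tool_pos: [0.4061, 0.0631, 0.3455]
ee_rot: [0.001, 0.869, 0.496, 0.002]
force: [0.1, 0.6, 0.5]
width: 0.602
finger_force: 0.0
```

```bash
python3 arm.py
python3 - <<'E'
from h import *
o=[]
for c,(a,b,d,e) in(("top",(170,290,340,500)),("side",(80,275,230,490))):
    I,D=ctrl.read_camera(c);W=cloud(c,D);h,s,v=[cv2.cvtColor(I,cv2.COLOR_BGR2HSV)[...,i].astype(int) for i in range(3)]
    n=np.hypot(W[...,0]-.538,W[...,1]+.158)<.12
    K=W[(h>22)&(h<35)&(s>130)&(v>60)&n&(W[...,2]>.105)];print(c,len(K),K.mean(0))
    o.append(cv2.resize(I[a:b,d:e],(400,300),interpolation=cv2.INTER_CUBIC))
cv2.imwrite("pics/l2.png",np.hstack(o))
E
```

```text
top 3 [ 0.54211399 -0.26779962  0.14837777]
side 53 [ 0.56736334 -0.09921058  0.11193759]arm.py:13: RuntimeWarning: Mean of empty slice.
  a=A.mean(0);hb=(H.min(0)+H.max(0))/2;rd=Rd.mean(0)
  ret = ret.dtype.type(ret / rcount)
Traceback (most recent call last):
  File "arm.py", line 14, in <module>
    ev=np.linalg.svd(A-a,full_matrices=False)[2][0]
       ~~~~~~~~~~~~~^^^^^^^^^^^^^^^^^^^^^^^^^
numpy.linalg.LinAlgError: 1-dimensional array given. Array must be at least two-dimensional
```

View pics/l2.png

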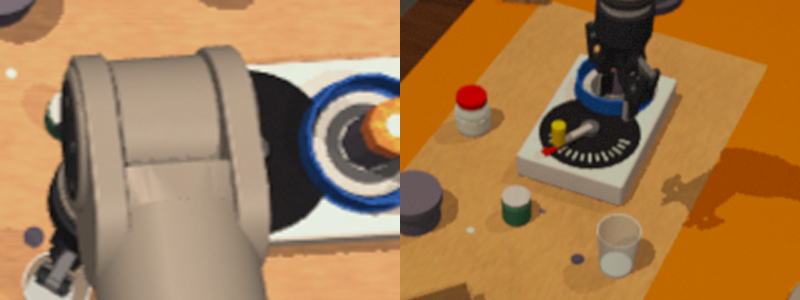

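The arm hides the lever from the top camera here. The jar, tin and cup still stand. I'll go back to the earlier clear viewing pose.

Emit:
jog_arm(
  translation=[
    [-0.2,-1,0],
    [-0.2,-1,0],
    [-0.2,-1,0],
    [-0.2,-1,0],
    [-0.2,-1,0],
    [-0.2,-1,0],
    [0,-0.5,0],
    [0,0,0],
  ],
  rot=[
    [0,0,0],
    [0,0,0],
    [0,0,0],
    [0,0,0],
    [0,0,0],
    [0,0,0],
    [0,0,0],
    [0,0,0],
  ],
  fingers=[-0.2,-0.2,-0.2,-0.2,-0.2,-0.2,-0.2,-0.2],
)

```text
clock: 27.33
tool_pos: [0.3757, -0.1086, 0.3443]
ee_rot: [-0.0, 0.872, 0.489, 0.001]
force: [0.1, 0.3, -0.1]
width: 0.6
finger_force: 0.0
```

```bash
cat >> arm.py <<'E'
    K=W[(h>22)&(h<35)&(s>130)&(v>60)&(d<.12)&(zz>.105)];print("  knob",len(K),K.mean(0),az(K.mean(0)[:2]-[.536,-.1585]),"red",az(rd-[.536,-.1585]))
E
sed -i 's/^    K=W/    K=W/' arm.py; python3 arm.py;python3 arm.py
```

```text
top 79 arm [ 0.5515 -0.1302] arm axis 63.23 hub [ 0.5376 -0.1584] [0.0305 0.0376] red [ 0.5791 -0.0789] 35 hub->arm 63.71 hub->red 62.46 arm->red 61.78
  knob 64 [ 0.5642 -0.1167  0.1167] 55.99 red 61.59
side 47 arm [ 0.551  -0.1336] arm axis 66.48 hub [ 0.5378 -0.1592] [0.0327 0.0469] red [ 0.5781 -0.0834] 39 hub->arm 62.77 hub->red 62.06 arm->red 61.7
  knob 52 [ 0.5671 -0.0991  0.1123] 62.39 red 60.76
top 79 arm [ 0.5516 -0.1302] arm axis 63.31 hub [ 0.5376 -0.1584] [0.0305 0.0376] red [ 0.5791 -0.0789] 35 hub->arm 63.6 hub->red 62.46 arm->red 61.84
  knob 64 [ 0.5642 -0.1167  0.1165] 55.94 red 61.59
side 49 arm [ 0.5509 -0.1331] arm axis 63.37 hub [ 0.5374 -0.1592] [0.0318 0.0469] red [ 0.5784 -0.0831] 38 hub->arm 62.67 hub->red 61.71 arm->red 61.21
  knob 53 [ 0.5672 -0.0986  0.1123] 62.5 red 60.68
```

The lever is about 1° short in both views, so I'll nudge it once more, gently.

Emit:
jog_arm(
  translation=[
    [1,0,0],
    [1,0,-0.6],
    [1,0,-1],
    [1,0,-1],
    [1,0,-1],
    [1,0,-1],
    [1,0,-1],
    [0.9,0.45,-1],
    [0,0,0],
    [0,0,0],
  ],
  rot=[
    [0,0,0],
    [0,0,0],
    [0,0,0],
    [0,0,0],
    [0,0,0],
    [0,0,0],
    [0,0,0],
    [0,0,0],
    [0,0,0],
    [0,0,0],
  ],
  fingers=[-0.2,-0.2,-0.2,-0.2,-0.2,-0.2,-0.2,-0.2,-0.2,-0.2],
)

```text
clock: 28.37
tool_pos: [0.5738, -0.091, 0.1782]
ee_rot: [-0.002, 0.87, 0.494, 0.001]
force: [-0.2, -0.0, -0.2]
width: 0.6
finger_force: 0.0
```

```bash
python3 -c "
from lv import *
p,r=kp(61.3,.085,yaw=-31.0);to(np.array([.573,-.0977,.085]),r)"
```

```text
clock 28.3667 q [ 0.703  0.413 -0.793  1.751  0.32   1.113 -0.729] F [-0.158 -0.029 -0.242] w 0.6001896700134475 ff 0.0
shift shares [-0.031 -0.269 -3.727] rot shares [-0.003 -0.    -0.002]
```

Emit:
jog_arm(
  translation=[
    [-0.04,-0.25,-0.6],
    [0,0,-0.6],
    [0,0,-0.6],
    [0,0,-0.6],
    [0,0,-0.6],
    [0,0,-0.5],
    [0,0,-0.25],
    [0,0,0],
    [0,0,0],
  ],
  rot=[
    [0,0,0],
    [0,0,0],
    [0,0,0],
    [0,0,0],
    [0,0,0],
    [0,0,0],
    [0,0,0],
    [0,0,0],
    [0,0,0],
  ],
  fingers=[-0.2,-0.2,-0.2,-0.2,-0.2,-0.2,-0.2,-0.2,-0.2],
)

```text
clock: 29.12
tool_pos: [0.5733, -0.1, 0.0869]
ee_rot: [0.001, 0.871, 0.492, 0.002]
force: [-0.3, 0.5, 1.0]
width: 0.598
finger_force: 0.0
```

```bash
python3 -c "
from lv import *
p,r=kp(61.3,.085,yaw=-31.0);to(np.array([.573,-.0977,.085]),r)"
```

```text
clock 29.1167 q [ 0.665  0.516 -0.735  1.834  0.419  0.948 -0.796] F [-0.348  0.495  1.042] w 0.5979627580052622 ff 0.0
shift shares [-0.01   0.094 -0.075] rot shares [-0.     0.003  0.001]
```

Emit:
jog_arm(
  translation=[
    [-0.01,0.09,-0.06],
    [0,0,0],
    [0,0,0],
    [0,0,0],
    [0,0,0],
    [0,0,0],
    [0,0,0],
  ],
  rot=[
    [0,0,0],
    [0,0,0],
    [0,0,0],
    [0,0,0],
    [0,0,0],
    [0,0,0],
    [0,0,0],
  ],
  fingers=[0,0.2,0.35,0.45,0.5,0.5,0.5],
)

```text
clock: 29.7
tool_pos: [0.5724, -0.0969, 0.0853]
ee_rot: [0.0, 0.87, 0.492, 0.001]
force: [-3.0, 1.0, 5.2]
width: 0.261
finger_force: 52.7
```

Emit:
jog_arm(
  translation=[
    [0,0,0],
    [0,0,0],
    [0,0,0],
    [0,0,0],
    [0,0,0],
    [0,0,0.6],
    [0,0,0.8],
    [0,0,1],
    [0,0,1],
    [-0.6,0,1],
    [-1,0,1],
    [-1,0,1],
  ],
  rot=[
    [0,0,0],
    [0,0,0],
    [0,0,0],
    [0,0,0],
    [0,0,0],
    [0,0,0],
    [0,0,0],
    [0,0,0],
    [0,0,0],
    [0,0,0],
    [0,0,0],
    [0,0,0],
  ],
  fingers=[0.2,0,-0.2,-0.2,-0.2,-0.2,-0.2,-0.2,-0.2,-0.2,-0.2,-0.2],
)

```text
clock: 30.7
tool_pos: [0.5072, -0.0974, 0.2454]
ee_rot: [0.0, 0.87, 0.492, 0.002]
force: [-0.4, -1.3, 0.9]
width: 0.602
finger_force: 0.0
```

Emit:
jog_arm(
  translation=[
    [-1,0,1],
    [-1,0,1],
    [-1,0,1],
    [-1,0,1],
    [-1,-0.4,0],
    [0,0,0],
    [0,0,0],
  ],
  rot=[
    [0,0,0],
    [0,0,0],
    [0,0,0],
    [0,0,0],
    [0,0,0],
    [0,0,0],
    [0,0,0],
  ],
  fingers=[-0.2,-0.2,-0.2,-0.2,-0.2,-0.2,-0.2],
)

```text
clock: 31.28
tool_pos: [0.382, -0.1084, 0.3449]
ee_rot: [0.002, 0.871, 0.491, 0.001]
force: [0.8, 0.6, 0.2]
width: 0.604
finger_force: 0.0
```

```bash
python3 arm.py;python3 arm.py
python3 - <<'E'
from h import *
o=[]
for c,(a,b,d,e) in(("top",(180,280,390,523)),("side",(80,275,230,490))):
    I,D=ctrl.read_camera(c)
    o.append(cv2.resize(I[a:b,d:e],(400,300),interpolation=cv2.INTER_CUBIC))
cv2.imwrite("pics/l3.png",np.hstack(o))
E
```

```text
top 77 arm [ 0.5517 -0.1308] arm axis 60.87 hub [ 0.5376 -0.1586] [0.0305 0.0376] red [ 0.5789 -0.0791] 36 hub->arm 63.1 hub->red 62.56 arm->red 62.26
  knob 63 [ 0.5663 -0.1117  0.1154] 57.07 red 61.64
side 55 arm [ 0.5517 -0.1328] arm axis 64.26 hub [ 0.5382 -0.1563] [0.0335 0.0528] red [ 0.5779 -0.0832] 40 hub->arm 60.17 hub->red 61.49 arm->red 62.13
  knob 54 [ 0.5677 -0.1053  0.1142] 59.17 red 60.91
top 75 arm [ 0.5523 -0.1303] arm axis 62.39 hub [ 0.5376 -0.1585] [0.0305 0.0374] red [ 0.5789 -0.0791] 36 hub->arm 62.43 hub->red 62.53 arm->red 62.59
  knob 63 [ 0.5665 -0.1089  0.1153] 58.45 red 61.64
side 51 arm [ 0.5521 -0.1326] arm axis 62.55 hub [ 0.5374 -0.1586] [0.0319 0.0457] red [ 0.5778 -0.0837] 40 hub->arm 60.68 hub->red 61.71 arm->red 62.27
  knob 52 [ 0.5686 -0.1036  0.1125] 59.29 red 60.83
```

View pics/l3.png

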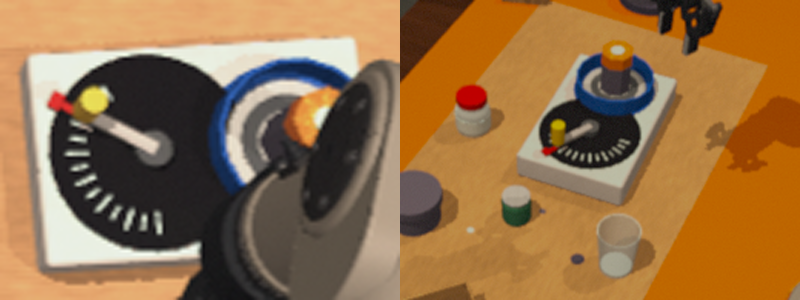

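The lever now lines up with the red marker to within about half a degree in the top view. The box stands upright inside the blue rim, the cup, jar, tin and round box stand undisturbed, and the gripper is clear. Handing in.

```bash
python3 -c "
from station import ctrl
print(ctrl.close_job())"
```

```text
the job is handed in; nothing more can be done
None
```

The job is handed in at about 32 s of the allowed 67 s: the gift box stands upright, lid up, within about 3 mm of the disc centre, the lever points at the red marker to within about 1–2° as measured in the camera images, and the marker and bystanders were not disturbed.

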